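Pack two test-stand channels interlocked in their tray

ROBOT

A 6-joint arm with a two-finger parallel gripper is mounted at the origin on the work surface. World frame = base frame: x ahead of the robot, y to its left, z up, the work surface at z = 0. Lengths are in mm, angles in rad, forces in N, time in s.
With the tool pointing down it reaches from about 350 to 975 mm from the base axis. Payload 7.1 kg.
Tool frame: the origin (TCP) lies at the very end of the fingers, on their centre line; the grasp point (between the pads) lies 19 mm behind it; y points along the fingers, x is the direction in which the jaws open and shut, and the axes are right-handed (so a half turn about y gives the same grasp; the last joint's range is limited). The gripper opens to 88 mm and grips with 3 to 60 N. Pads are 20 mm wide; open, the fingers measure 115 mm over their backs; the gripper's body (75 mm by 178 mm) begins 61 mm behind the grasp point.
Start: joints at [1.11, 0.423, 1.63, -0, 1.089, -0.019], TCP at [267.197, 564.987, 194.975] pointing down, gripper open.
Joint ranges: [-3, 3], [-0.9, 2.11], [0.09, 2.58], [-1.31, 4.45], [0.11, 2.69], [-2.54, 2.54]. Speed limits (rad/s): [2.39, 2.39, 3.01, 3.14, 3.14, 3.14].

INTERFACE

Orientations are given as a rotation vector (axis times angle).
In Python, from workcell import ctrl gives the robot as it stands. The module is installed in compiled form; this text tells all that it offers.
- The arm moves only by the tool jog_arm, never from a script. Its argument "steps" is a list of rows, each an object with "turn": the turn, a rotation vector about the world's x, y, z scaled (see below), a list of three; "dp": the shift along the world's x, y, z scaled (see below), a list of three; "claw": the opening, from 0 (shut) to 1 (fully open). In form: [{"turn": [wx, wy, wz], "dp": [x, y, z], "claw": claw}, ...]. A call has 1 to 12 rows; each row is the pose to reach, as a shift and turn from the pose measured when the call began, turning the shorter way round; what a row does not reach only later rows make up. The controller multiplies each number of a shift by 80 mm and each number of a turn by pi rad. A row lasts 1/12 s, in which the tool goes at most 41.7 mm and 7.16 degrees, less where a joint would pass 70% of its speed; a pose out of reach is approached as far as the arm can. A call with a number of a shift or a turn outside -1 to 1 is refused whole. A call with a gripper value outside its range is refused whole. The fingers move at their own pace and stop on an object; the grip force is fixed at half the most. Time passes only in rows, so rows that repeat a pose let the fingers close. It gives the time, the measured TCP pose, the force and the opening at its end, in the units of the state.
- ctrl.get_obs(): the state, without advancing time (a new reading comes with each control period).
- ctrl.get_image(name): name is "scene" or "top" or "wrist"; returns a dict with "img" (384x512x3 uint8, red, green, blue), "range_z" (384x512 float32, mm along the optical axis (not along the pixel's ray), 0 where there is no reading), "fovy" (degrees; the focal length in pixels is half the picture's height over the tangent of half this angle, whatever the lens; pixels are square), "cx", "cy" (the principal point, pixels), "camera_from_world" (4x4, takes a point from world to camera coordinates); the wrist camera has in their place "hand_eye" (4x4, takes a point from camera to tool coordinates, whose origin is the TCP and whose axes are the tool frame's). Camera axes: x right, y down, z forward; pixel columns grow to the right and rows downward; lengths in mm; the calibration is good to about 2 mm. A picture is of the moment at which its call begins: read the wrist's pose just before it.
- ctrl.close_job(): hands the job in, once; it reports no verdict.
The state is a dict: "t": time; "qpos": joint angles; "qvel": joint speeds; "joint_torque": joint torques, N m; "ee_pos": TCP position; "orientation": TCP orientation; "ft_force": force on the tool from outside, world axes, zero at the start; "moment": the same for the moment, N m; "width": finger opening in mm.
Only numpy, scipy, OpenCV 4.12 (cv2) and the standard library are available. Lean on these libraries where they do the work, as an engineer would, in place of code of your own. Each camera call takes 0.05 s, during which the arm holds its last target.

TASK

Pack the two U-shaped stands interlocked in the low grey tray: leave the blue one flat on the tray floor, legs up, slid against one side so that the orange one fits in upside down, fully home and level, one leg inside the blue channel and the other between it and the opposite tray wall. Lower the orange one in gently without dropping it, let go, and leave the other things on the table where they are.

Things in the scene. Friction and masses are not known exactly. Their poses are not given: they have to be found in the camera images.
- tray: Low grey plastic tray fixed to the table. Origin: centre of its underside, on the table top. Outside 105 mm along its x and 80 mm along its y; walls 5 mm thick, 17 mm high in all; floor 5 mm thick; inside 95 x 70 mm. Its x points away from the robot at yaw 0.
- blue_mid (a point): Centre of the blue painted aluminium U-channel (0.15 kg), loose in the tray, web down, legs up. 84 mm along its x (across the legs), 60 mm along y (run of the profile, ends open), 40 mm along z (up); walls 6 mm, 72 mm between legs. Centre 25 mm above the tray underside. It slides 11 mm along tray x; beside it a 6 mm leg fits only once it is against the other wall.
- orange_mid (a point): Centre of the orange U-channel, loose, same size and mass as the blue. x: from web to opening (40 mm deep, web mid-plane 17 mm behind the centre); y: run (60 mm, its ends can be gripped); z: across the legs (84 mm). Starts on its side on one leg, 84 mm tall, opening away from the robot. Legs down: x points down; centre then 20 mm above a bare table, 31 mm above the tray underside when nested.

How it is judged (in metres and radians):
At the end, for the whole second after the job is handed in: In the tray frame: orange channel legs down, level (0.1 rad), along tray y (0.12 rad), centre 28-35 mm up and within 9 mm of the tray centre in x and y; blue legs up, level (0.1 rad), centre 22-29 mm up, within 8 mm of centre; both at rest and released (z of orange_mid in the frame of tray between 0.028 and 0.035 m and angle between orange_mid's own x axis and vertical above 3.04 rad and x of orange_mid in the frame of tray between -0.009 and 0.009 m and y of orange_mid in the frame of tray between -0.009 and 0.009 m and angle between the y axis of orange_mid and the y axis of tray, either way round below 0.12 rad and z of blue_mid in the frame of tray between 0.022 and 0.029 m and angle between blue_mid's own z axis and vertical below 0.1 rad and x of blue_mid in the frame of tray between -0.008 and 0.008 m and y of blue_mid in the frame of tray between -0.008 and 0.008 m and linear speed of each of orange, blue below 0.01 m/s and contact force between orange and the fingers below 0.1 N); the robot touches nothing.
It fails at once if the orange channel is dropped or thrown into the tray (faster than 0.5 m/s close over it) (horizontal distance between orange_mid and tray below 0.05 m and z of orange_mid in the frame of tray below 0.07 m and linear speed of orange above 0.5 m/s).
It fails at once if another thing on the table is displaced by more than 30 mm (distance of any of tube_rack, carton, sachets, pump_bottle, waste_bin, marker from where it was at the start of the episode above 0.03 m).
It also fails if it takes over 72 s, if anything falls off the work surface, if the arm or the gripper's body presses on something with over 40 N, if the wrist force passes 120 N, or if a joint passes its speed limit or range.

## Working session

There is one attempt and no reset: what is moved stays moved. The work goes in short steps, Python scripts to look and compute and a tool call to move; the robot and the scene stay as the last step left them, time stands still between calls to the robot, and variables do not carry over. Pictures are saved under pics/ and viewed, and the job is handed in when it is done.

Besides the shell and the picture viewer there is one more tool, called after ">>>" by a JSON object that holds its "op" and its "data". jog_arm: Moves the arm, as the interface text tells. Its arguments: {"type":"object","properties":{"steps":{"type":"array","items":{"type":"object","properties":{"turn":{"type":"array","items":{"type":"number"}},"dp":{"type":"array","items":{"type":"number"}},"claw":{"type":"number"}}}}},"required":["steps"]}

```bash
mkdir -p pics
cat > h.py <<'E'
import numpy as np, cv2
from workcell import ctrl
from scipy.spatial.transform import Rotation as R
def world(d, obs=None):
    f=d["img"].shape[0]/2/np.tan(np.radians(d["fovy"])/2)
    z=d["range_z"].astype(float); v,u=np.mgrid[:z.shape[0],:z.shape[1]]
    P=np.stack([(u-d["cx"])/f*z,(v-d["cy"])/f*z,z],-1)
    if "camera_from_world" in d: T=np.linalg.inv(np.array(d["camera_from_world"]))
    else:
        W=np.eye(4);W[:3,:3]=R.from_rotvec(obs["orientation"]).as_matrix();W[:3,3]=obs["ee_pos"];T=W@np.array(d["hand_eye"])
    Q=P@T[:3,:3].T+T[:3,3]; Q[z==0]=np.nan
    return Q,T,f
E
python3 - <<'E'
from h import *
o=ctrl.get_obs();print(o)
for n in ["scene","top","wrist"]:
    o=ctrl.get_obs();d=ctrl.get_image(n)
    cv2.imwrite(f"pics/{n}0.png",d["img"][:,:,::-1]); Q,T,f=world(d,o); np.savez(f"{n}0.npz",Q=Q,img=d["img"],T=T,f=f,cx=d["cx"],cy=d["cy"])
    print(n,T[:3].round(2).tolist(),f)
E
```

```text
{'t': 0.0, 'qpos': array([ 1.10997652e+00,  4.23799791e-01,  1.63067677e+00,  3.15009214e-05,
        1.08862486e+00, -1.89573840e-02]), 'qvel': array([-0.00086107,  0.0014663 ,  0.00060609, -0.00111774,  0.00139271,
       -0.0002556 ]), 'joint_torque': array([-2.82794990e-04, -5.44623435e+01, -2.73669595e+01,  6.43884321e-02,
        2.27230776e-02, -1.45501899e-04]), 'ee_pos': array([266.94339322, 564.46441552, 194.23257024]), 'orientation': array([-1.38720389, -0.87688455,  0.87902506]), 'ft_force': array([ 0.57570513, -0.09019991, -0.14881008]), 'moment': array([ 0.03977371, -0.01471207,  0.0019629 ]), 'width': 87.92966321536969}
scene [[0.74, 0.45, -0.49, 853.06], [0.67, -0.52, 0.53, -329.23], [-0.02, -0.72, -0.69, 489.2]] 385.49138311107083
top [[0.01, -0.98, 0.2, 347.8], [-1.0, -0.0, 0.02, 6.94], [-0.02, -0.2, -0.98, 936.9]] 480.6566720072312
wrist [[0.43, 0.87, 0.23, 203.47], [0.9, -0.41, -0.11, 595.5], [-0.0, 0.26, -0.97, 385.07]] 265.51870375537663
```

View pics/scene0.png

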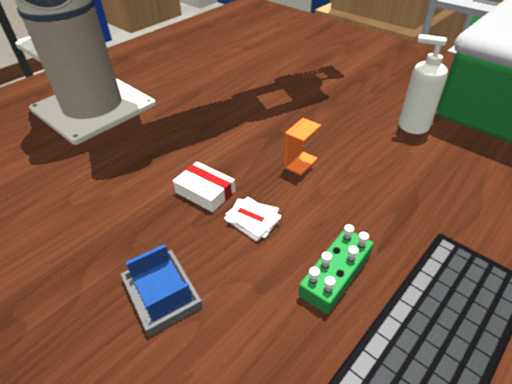

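View pics/top0.png

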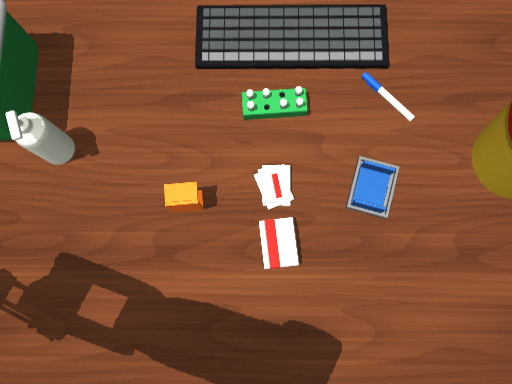

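View pics/wrist0.png

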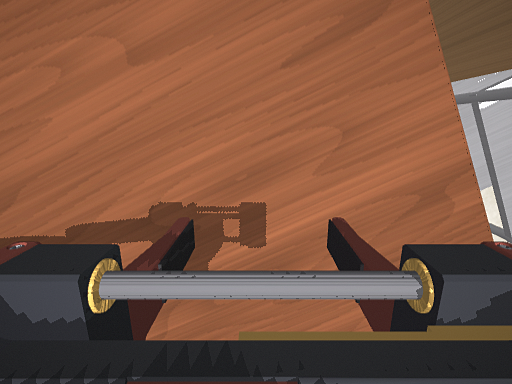

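The top view shows orange's top face near (181,194), the tray with blue near (373,187), and the neighbouring objects well clear of both. Next I'll measure them.

Run:
```python
from h import *
for n in ["top","scene"]:
    z=np.load(n+"0.npz");Q=z["Q"];img=z["img"];hsv=cv2.cvtColor(img,cv2.COLOR_RGB2HSV)
    H,S,V=[hsv[...,i].astype(int) for i in range(3)]
    mo=(abs(H-15)<7)&(S>200)&(V>150); mb=(abs(H-110)<8)&(S>150)
    if n=="top": mb[:, :340]=0; mb[:150]=0
    else: mo[:110]=0; mb[:230]=0
    for nm,m,zs in [("orange",mo,[(78,92),(2,10)]),("blue",mb,[(40,50),(5,16)])]:
        for a,b in zs:
            k=m&(Q[...,2]>a)&(Q[...,2]<b); P=Q[k]
            if len(P)<20: print(n,nm,a,len(P));continue
            r=cv2.minAreaRect(P[:,:2].astype(np.float32))
            print(n,nm,(a,b),len(P),"zmed",np.median(P[:,2]).round(1),"rect",r,P.min(0).round(),P.max(0).round())
    # tray grey rim
    if n=="top":
        reg=np.zeros(S.shape,bool);reg[145:230,335:410]=1
        k=reg&(S<80)&(Q[...,2]>11)&(Q[...,2]<24); P=Q[k];print("tray",len(P),np.median(P[:,2]),cv2.minAreaRect(P[:,:2].astype(np.float32)))
        k=reg&(S<80);P=Q[k];print(np.percentile(P[:,2],[5,25,50,75,95]))
        k=mb;print(np.percentile(Q[k][:,2],[1,10,25,50,75,90,99]))
    else:
        reg=np.zeros(S.shape,bool);reg[235:335,110:210]=1
        k=reg&(S<80)&(Q[...,2]>13)&(Q[...,2]<22); P=Q[k];print("tray",len(P),np.median(P[:,2]),cv2.minAreaRect(P[:,:2].astype(np.float32)))
d=cv2.imread("pics/top0.png")
a=cv2.resize(d[145:230,335:415],None,fx=5,fy=5,interpolation=0);b=cv2.resize(d[170:220,150:215],None,fx=5,fy=5,interpolation=0)
b=cv2.copyMakeBorder(b,0,a.shape[0]-b.shape[0],0,0,0);cv2.imwrite("pics/crop0.png",np.hstack([a,b]))
```

```text
top orange (78, 92) 38 zmed 82.5 rect ((497.3873596191406, 147.06890869140625), (29.741979598999023, 68.09211730957031), 38.613487243652344) [488. 127.  78.] [530. 183.  86.]
top orange (2, 10) 82 zmed 5.7 rect ((509.8206481933594, 153.7839813232422), (39.51248550415039, 52.1131591796875), 4.8427557945251465) [488. 127.   2.] [531. 178.  10.]
top blue (40, 50) 201 zmed 44.1 rect ((534.6500854492188, -202.22085571289062), (59.76786422729492, 83.03630828857422), 74.59300994873047) [ 488. -241.   40.] [ 581. -163.   50.]
top blue (5, 16) 1036 zmed 10.5 rect ((533.0895385742188, -202.11611938476562), (59.847618103027344, 79.14207458496094), 74.82499694824219) [ 488. -239.    6.] [ 578. -163.   16.]
tray 529 16.10619140869119 ((537.9724731445312, -205.74795532226562), (80.42378997802734, 106.59024810791016), 74.52771759033203)
[nan nan nan nan nan]
[nan nan nan nan nan nan nan]
scene orange 78 1
scene orange 2 1
scene blue (40, 50) 462 zmed 44.7 rect ((536.7769775390625, -203.5478515625), (58.07757568359375, 84.71842193603516), 74.32514190673828) [ 490. -243.   40.] [ 584. -165.   48.]
scene blue (5, 16) 1391 zmed 11.3 rect ((537.9736328125, -202.73731994628906), (60.185726165771484, 82.2990951538086), 75.11813354492188) [ 493. -242.    5.] [ 584. -163.   16.]
tray 781 17.02199889113973 ((538.2793579101562, -206.26605224609375), (79.8768539428711, 107.05032348632812), 74.50371551513672)
```

View pics/crop0.png

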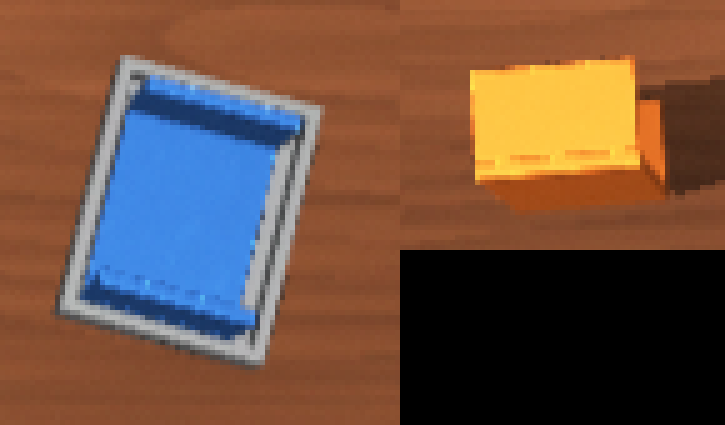

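```bash
cat >> h.py <<'E'
TR=np.array([538.1,-206.0,0.]); TY=np.radians(-15.5)
tx=np.array([np.cos(TY),np.sin(TY),0]); ty=np.array([-np.sin(TY),np.cos(TY),0])
def orient(yaw,pitch_deg,sign=1):
    # pitch 180=down, 90=horizontal along heading
    h=np.array([np.cos(yaw),np.sin(yaw),0]); s=np.array([-np.sin(yaw),np.cos(yaw),0])*sign
    p=np.radians(pitch_deg); a=np.sin(p)*h+np.cos(p)*np.array([0,0,1.])
    return np.stack([s,a,np.cross(s,a)],1)
def plan(pos,Rt,o=None,ax=1):
    o=o or ctrl.get_obs(); Rc=R.from_rotvec(o["orientation"])
    rv=(R.from_matrix(Rt)*Rc.inv()).as_rotvec()
    print("t",round(o["t"],2),"pos",o["ee_pos"].round(1),"F",o["ft_force"].round(1),"w",round(o["width"],1),"| dp/80",((np.array(pos)-o["ee_pos"])/80).round(3),"turn/pi",(rv/np.pi).round(4),"deg",np.degrees(np.linalg.norm(rv)).round(1))
def onplane(u,v,z,zz):
    T,f=z["T"],z["f"]; d=T[:3,:3]@np.array([(u-z["cx"])/f,(v-z["cy"])/f,1]); c=T[:3,3]; return c+d*(zz-c[2])/d[2]
E
python3 - <<'E'
from h import *
print(R.from_rotvec(ctrl.get_obs()["orientation"]).as_matrix().round(3))
z=np.load("top0.npz");hsv=cv2.cvtColor(z["img"],cv2.COLOR_RGB2HSV)
sub=hsv[194,180];print(sub,hsv[203,180])
m=((hsv[...,2]>225)&(hsv[...,1]>120)&(abs(hsv[...,0].astype(int)-17)<10)).astype(np.uint8)
m[:150]=0;m[250:]=0;m[:,:100]=0;m[:,240:]=0
v,u=np.nonzero(m);print(len(v),u.min(),u.max(),v.min(),v.max())
P=np.array([onplane(a,b,z,84) for a,b in zip(u,v)])
r=cv2.minAreaRect(P[:,:2].astype(np.float32));print(r,P.mean(0))
print("range z on it",np.nanmedian(z["Q"][v,u],0))
for s in (1,-1):
  plan(TR+[0,0,195],orient(TY,180,s))
E
```

```text
[[ 0.428 -0.    -0.904]
 [ 0.904 -0.001  0.428]
 [-0.001 -1.     0.   ]]
[ 21 186 254] [ 22 178 255]
774 164 202 182 205
((509.15972900390625, 152.8826141357422), (41.728790283203125, 68.97027587890625), 2.2739980220794678) [508.63760935 155.30218775  84.        ]
range z on it [509.92799261 155.85732515  83.17919025]
t 0.15 pos [267.  564.6 194.4] F [-0.1  0.1  1.6] w 87.8 | dp/80 [ 3.389e+00 -9.633e+00  7.000e-03] turn/pi [ 0.0003 -0.0001  0.0545] deg 9.8
t 0.15 pos [267.  564.6 194.4] F [-0.1  0.1  1.6] w 87.8 | dp/80 [ 3.389e+00 -9.633e+00  7.000e-03] turn/pi [-2.000e-04 -5.000e-04 -9.455e-01] deg 170.2
```

>>> {"op": "jog_arm", "data": {"steps": [{"turn": [0,0,0.0545],"dp": [0.35,-1,0],"claw": 0},{"turn": [0,0,0.0545],"dp": [0.35,-1,0],"claw": 0},{"turn": [0,0,0.0545],"dp": [0.35,-1,0],"claw": 0}]}}

```text
t: 0.4
ee_pos: [295.3, 478.7, 193.2]
orientation: [-1.329, -1.005, 1.013]
ft_force: [0.3, 0.1, -0.3]
width: 70.9
```

>>> {"op": "jog_arm", "data": {"steps": [{"turn": [0,0,0],"dp": [0.35,-1,0],"claw": 0},{"turn": [0,0,0],"dp": [0.35,-1,0],"claw": 0},{"turn": [0,0,0],"dp": [0.35,-1,0],"claw": 0}]}}

```text
t: 0.65
ee_pos: [323.4, 393.9, 192.6]
orientation: [-1.331, -1.001, 1.015]
ft_force: [-0.3, 0.2, -1.2]
width: 51.4
```

>>> {"op": "jog_arm", "data": {"steps": [{"turn": [0,0,0],"dp": [0.38,-1,0],"claw": 0},{"turn": [0,0,0],"dp": [0.38,-1,0],"claw": 0},{"turn": [0,0,0],"dp": [0.38,-1,0],"claw": 0}]}}

```text
t: 0.9
ee_pos: [354.2, 309.7, 192.3]
orientation: [-1.333, -0.998, 1.015]
ft_force: [-0.0, -0.1, -0.5]
width: 31.0
```

>>> {"op": "jog_arm", "data": {"steps": [{"turn": [0,0,0],"dp": [0.38,-1,0],"claw": 0},{"turn": [0,0,0],"dp": [0.38,-1,0],"claw": 0},{"turn": [0,0,0],"dp": [0.38,-1,0],"claw": 0}]}}

```text
t: 1.15
ee_pos: [385.5, 226.1, 192.2]
orientation: [-1.336, -0.995, 1.014]
ft_force: [-0.5, 0.7, -0.3]
width: 11.2
```

>>> {"op": "jog_arm", "data": {"steps": [{"turn": [0,0,0],"dp": [0.38,-1,0],"claw": 0},{"turn": [0,0,0],"dp": [0.38,-1,0],"claw": 0},{"turn": [0,0,0],"dp": [0.38,-1,0],"claw": 0}]}}

```text
t: 1.4
ee_pos: [417.5, 142.7, 192.3]
orientation: [-1.338, -0.993, 1.011]
ft_force: [-0.4, 0.4, 0.7]
width: 0.8
```

>>> {"op": "jog_arm", "data": {"steps": [{"turn": [0,0,0],"dp": [0.38,-1,0],"claw": 0},{"turn": [0,0,0],"dp": [0.38,-1,0],"claw": 0},{"turn": [0,0,0],"dp": [0.38,-1,0],"claw": 0}]}}

```text
t: 1.65
ee_pos: [450.0, 59.4, 192.6]
orientation: [-1.341, -0.991, 1.008]
ft_force: [-0.1, 0.9, -0.2]
width: 0.6
```

>>> {"op": "jog_arm", "data": {"steps": [{"turn": [0,0,0],"dp": [0.38,-1,0],"claw": 0},{"turn": [0,0,0],"dp": [0.38,-1,0],"claw": 0},{"turn": [0,0,0],"dp": [0.38,-1,0],"claw": 0}]}}

```text
t: 1.9
ee_pos: [483.1, -23.9, 193.1]
orientation: [-1.344, -0.991, 1.005]
ft_force: [0.1, 0.4, -1.0]
width: 0.2
```

>>> {"op": "jog_arm", "data": {"steps": [{"turn": [0,0,0],"dp": [0.38,-1,0],"claw": 0},{"turn": [0,0,0],"dp": [0.38,-1,0],"claw": 0},{"turn": [0,0,0],"dp": [0.38,-1,0],"claw": 0}]}}

```text
t: 2.15
ee_pos: [516.3, -107.2, 193.4]
orientation: [-1.348, -0.99, 1.003]
ft_force: [0.4, -0.1, -0.5]
width: 0.6
```

Run:
```python
from h import *
plan(TR-8*tx+3*ty+[0,0,100],orient(TY,180))
o=ctrl.get_obs();d=ctrl.get_image("wrist");cv2.imwrite("pics/w1.png",d["img"][:,:,::-1]);Q,T,f=world(d,o); np.savez("w1.npz",Q=Q,img=d["img"],T=T,f=f,cx=d["cx"],cy=d["cy"])
print(o["qpos"].round(2))
```

```text
t 2.15 pos [ 516.3 -107.2  193.4] F [ 0.4 -0.1 -0.5] w 0.6 | dp/80 [ 0.186 -1.173 -1.168] turn/pi [0.0054 0.0011 0.0057] deg 1.4
[-0.22  0.28  1.85 -0.02  1.   -1.49]
```

View pics/w1.png

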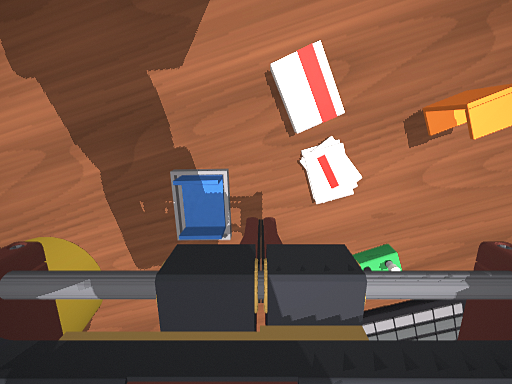

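The wrist view shows the tray at (200,205) with blue inside, and nothing tall beside it. I'll move over it and go down.

>>> {"op": "jog_arm", "data": {"steps": [{"turn": [0.0054,0.001,0.0057],"dp": [0.186,-0.95,-0.3],"claw": 0},{"turn": [0.0054,0.001,0.0057],"dp": [0.186,-0.95,-0.6],"claw": 0},{"turn": [0.0054,0.001,0.0057],"dp": [0.186,-1,-0.9],"claw": 0},{"turn": [0.0054,0.001,0.0057],"dp": [0.186,-1,-0.9],"claw": 0},{"turn": [0.0054,0.001,0.0057],"dp": [0.186,-1,-0.9],"claw": 0}]}}

```text
t: 2.62
ee_pos: [528.7, -184.1, 119.4]
orientation: [-1.32, -1.003, 1.008]
ft_force: [-1.1, 0.4, 1.2]
width: -0.2
```

Run:
```python
from h import *
plan(TR-8*tx+3*ty+[0,0,60],orient(TY,180))
o=ctrl.get_obs();d=ctrl.get_image("wrist");cv2.imwrite("pics/w2.png",d["img"][:,:,::-1]);Q,T,f=world(d,o); np.savez("w2.npz",Q=Q,img=d["img"],T=T,f=f,cx=d["cx"],cy=d["cy"])
```

```text
t 2.62 pos [ 528.7 -184.1  119.4] F [-1.1  0.4  1.2] w -0.2 | dp/80 [ 0.031 -0.211 -0.743] turn/pi [-0.001  -0.0018  0.0005] deg 0.4
```

View pics/w2.png

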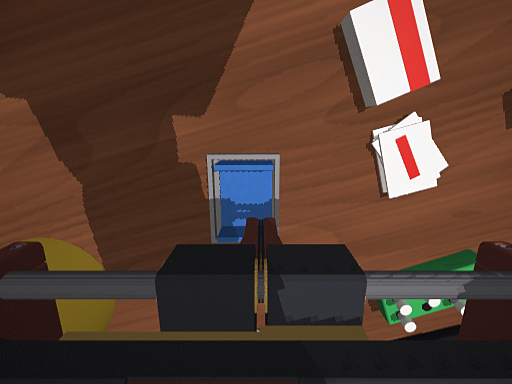

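>>> {"op": "jog_arm", "data": {"steps": [{"turn": [-0.001,-0.0018,0.0005],"dp": [0.031,-0.211,-0.3],"claw": 0},{"turn": [-0.001,-0.0018,0.0005],"dp": [0.031,-0.211,-0.743],"claw": 0},{"turn": [-0.001,-0.0018,0.0005],"dp": [0.031,-0.211,-0.743],"claw": 0},{"turn": [-0.001,-0.0018,0.0005],"dp": [0.031,-0.211,-0.743],"claw": 0}]}}

```text
t: 3.0
ee_pos: [531.8, -199.2, 62.1]
orientation: [-1.325, -1.01, 1.009]
ft_force: [0.6, -0.7, 0.3]
width: 0.7
```

Run:
```python
from h import *
plan(TR-8*tx+3*ty+[0,0,18],orient(TY,180)); plan(TR-26*tx+3*ty+[0,0,18],orient(TY,180));plan(TR-32*tx+3*ty+[0,0,18],orient(TY,180))
```

```text
t 3.0 pos [ 531.8 -199.2   62.1] F [ 0.6 -0.7  0.3] w 0.7 | dp/80 [-0.008 -0.022 -0.551] turn/pi [-0.      0.0003 -0.0007] deg 0.1
t 3.0 pos [ 531.8 -199.2   62.1] F [ 0.6 -0.7  0.3] w 0.7 | dp/80 [-0.225  0.038 -0.551] turn/pi [-0.      0.0003 -0.0007] deg 0.1
t 3.0 pos [ 531.8 -199.2   62.1] F [ 0.6 -0.7  0.3] w 0.7 | dp/80 [-0.297  0.058 -0.551] turn/pi [-0.      0.0003 -0.0007] deg 0.1
```

>>> {"op": "jog_arm", "data": {"steps": [{"turn": [0,0,0],"dp": [0,-0.02,-0.3],"claw": 0},{"turn": [0,0,0],"dp": [-0.008,-0.022,-0.551],"claw": 0},{"turn": [0,0,0],"dp": [-0.008,-0.022,-0.551],"claw": 0},{"turn": [0,0,0],"dp": [-0.1,0.01,-0.551],"claw": 0},{"turn": [0,0,0],"dp": [-0.225,0.038,-0.551],"claw": 0},{"turn": [0,0,0],"dp": [-0.225,0.038,-0.551],"claw": 0}]}}

```text
t: 3.5
ee_pos: [512.3, -195.4, 19.7]
orientation: [-1.325, -1.01, 1.009]
ft_force: [0.3, -0.2, 0.5]
width: 0.5
```

>>> {"op": "jog_arm", "data": {"steps": [{"turn": [0,0,0],"dp": [-0.024,0.007,0],"claw": 0},{"turn": [0,0,0],"dp": [-0.024,0.007,0],"claw": 0}]}}

```text
t: 3.67
ee_pos: [510.3, -194.8, 21.0]
orientation: [-1.326, -1.011, 1.008]
ft_force: [-0.4, 0.2, 0.3]
width: 0.5
```

>>> {"op": "jog_arm", "data": {"steps": [{"turn": [0,0,0],"dp": [-0.024,0.007,0],"claw": 0},{"turn": [0,0,0],"dp": [-0.024,0.007,0],"claw": 0}]}}

```text
t: 3.83
ee_pos: [508.5, -194.4, 21.6]
orientation: [-1.326, -1.011, 1.008]
ft_force: [-0.3, -0.6, 0.2]
width: 0.3
```

Run:
```python
from h import *
o=ctrl.get_obs();p=o["ee_pos"]-TR;print(o["t"],p@tx,p@ty,o["ee_pos"],o["ft_force"].round(1))
```

```text
3.8333 -31.638993766751582 3.309243653737764 [ 508.496059   -194.35595872   21.57222824] [-0.3 -0.6  0.2]
```

>>> {"op": "jog_arm", "data": {"steps": [{"turn": [0,0,0],"dp": [-0.024,0.007,-0.02],"claw": 0},{"turn": [0,0,0],"dp": [-0.024,0.007,-0.02],"claw": 0}]}}

```text
t: 4.0
ee_pos: [506.2, -193.7, 19.8]
orientation: [-1.326, -1.011, 1.008]
ft_force: [-0.2, 1.0, -0.4]
width: 0.3
```

Run:
```python
from h import *
o=ctrl.get_obs();p=o["ee_pos"]-TR;print(o["t"],p@tx,p@ty,o["ee_pos"],o["ft_force"].round(1))
d=ctrl.get_image("scene");cv2.imwrite("pics/s2.png",cv2.resize(d["img"][215:345,95:225,::-1],None,fx=4,fy=4))
Q,T,f=world(d)
d=ctrl.get_image("wrist");cv2.imwrite("pics/w3.png",d["img"][:,:,::-1])
```

```text
4.0 -33.983282834617285 3.3122908254749435 [ 506.23784498 -193.72653837   19.79683484] [-0.2  1.  -0.4]
```

View pics/w3.png

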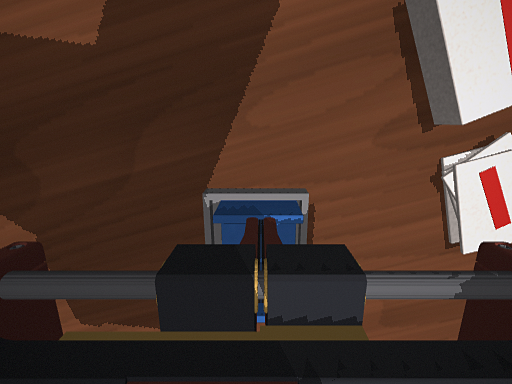

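View pics/s2.png

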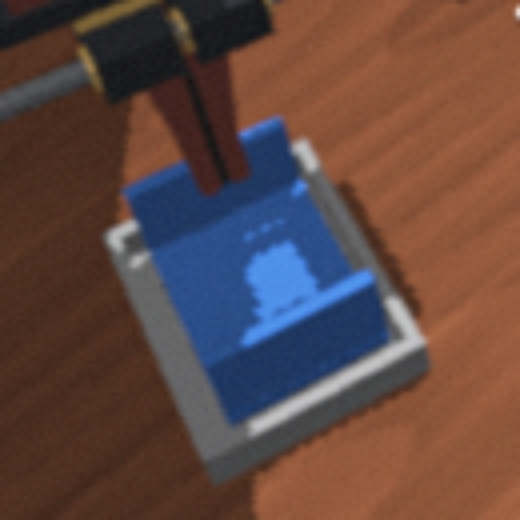

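The fingers are inside the channel and close to the near leg. I'll keep pushing until the force rises.

>>> {"op": "jog_arm", "data": {"steps": [{"turn": [0,0,0],"dp": [-0.024,0.007,0],"claw": 0},{"turn": [0,0,0],"dp": [-0.024,0.007,0],"claw": 0}]}}

```text
t: 4.27
ee_pos: [504.1, -193.1, 19.6]
orientation: [-1.325, -1.01, 1.008]
ft_force: [1.3, 0.1, 0.6]
width: 0.5
```

>>> {"op": "jog_arm", "data": {"steps": [{"turn": [0,0,0],"dp": [-0.018,0.005,0],"claw": 0},{"turn": [0,0,0],"dp": [-0.018,0.005,0],"claw": 0}]}}

```text
t: 4.43
ee_pos: [502.2, -192.5, 19.4]
orientation: [-1.325, -1.01, 1.009]
ft_force: [0.6, -0.3, -0.3]
width: 1.1
```

Run:
```python
from h import *
o=ctrl.get_obs();p=o["ee_pos"]-TR;print(o["t"],p@tx,p@ty,o["ee_pos"],o["ft_force"].round(1),o["moment"].round(2))
d=ctrl.get_image("scene");cv2.imwrite("pics/s3.png",cv2.resize(d["img"][215:345,95:225,::-1],None,fx=4,fy=4))
```

```text
4.4333 -38.18745306050325 3.4165897420771176 [ 502.21445119 -192.50251714   19.40137815] [ 0.6 -0.3 -0.3] [0.02 0.03 0.03]
```

View pics/s3.png

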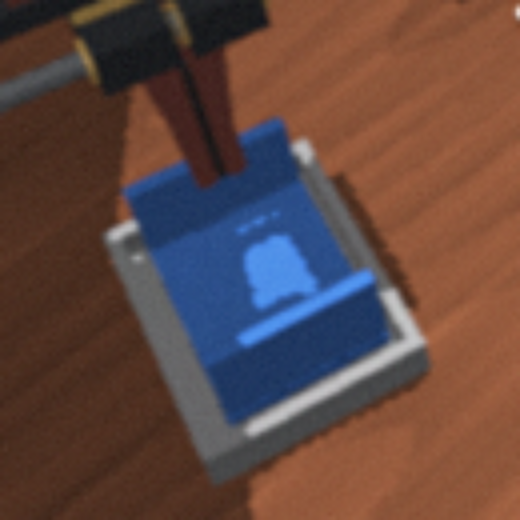

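>>> {"op": "jog_arm", "data": {"steps": [{"turn": [0,0,0],"dp": [-0.024,0.007,0],"claw": 0},{"turn": [0,0,0],"dp": [-0.024,0.007,0],"claw": 0}]}}

```text
t: 4.65
ee_pos: [500.0, -191.9, 19.4]
orientation: [-1.325, -1.01, 1.009]
ft_force: [-0.3, 0.5, 0.5]
width: 0.4
```

Run:
```python
from h import *
o=ctrl.get_obs();p=o["ee_pos"]-TR;print(o["t"],p@tx,p@ty,o["ee_pos"],o["ft_force"].round(1),o["moment"].round(2))
d=ctrl.get_image("scene");cv2.imwrite("pics/s4.png",cv2.resize(d["img"][215:345,95:225,::-1],None,fx=4,fy=4))
Q,T,f=world(d)
hsv=cv2.cvtColor(d["img"],cv2.COLOR_RGB2HSV).astype(int)
mb=(abs(hsv[...,0]-110)<8)&(hsv[...,1]>150);mb[:215]=0;mb[345:]=0;mb[:,:95]=0;mb[:,225:]=0
mr=((hsv[...,0]<8)|(hsv[...,0]>172))&(hsv[...,1]>90)&(hsv[...,2]<140)
P=(Q-TR)[mb]; X=P@tx;Z=P[:,2]
for a,b in [(20,30),(30,38),(41,48)]:
    k=(Z>a)&(Z<b); print(a,b,np.histogram(X[k],bins=np.arange(-52,52,4))[0])
m2=mr.copy();m2[:215]=0;m2[265:]=0;m2[:,:125]=0;m2[:,160:]=0
P=(Q-TR)[m2];P=P[(P[:,2]>15)&(P[:,2]<60)];print(len(P),"finger x y z pct",np.percentile(P@tx,[5,50,95]),np.percentile(P@ty,[5,50,95]),np.percentile(P[:,2],[1,50,99]))
```

```text
4.65 -40.45501499942166 3.440778418560163 [ 500.0358236  -191.87322862   19.407638  ] [-0.3  0.5  0.5] [-0.05 -0.02 -0.04]
20 30 [  0   0  28 143   0   0   0   0   0   0   0   0   0   0   0   0   0   0
   0   0   0   0 181   5   0]
30 38 [  0   0   8 104   0   0   0   0   0   0   0   0   0   0   0   0   0   0
   0   0   0   0 147   2   0]
41 48 [  0   0  40  56   0   0   0   0   0   0   0   0   0   0   0   0   0   0
   0   0   0  83 157   4   0]
56 finger x y z pct [-30.18746663 -28.76748107 -27.71729313] [-3.12674724  3.07992558 11.34821933] [44.16364929 54.36366021 59.97431707]
```

Run:
```python
from h import *
d=ctrl.get_image("scene");Q,T,f=world(d)
Z=np.load("top0.npz")
c=np.array(d["camera_from_world"])
def pix(p):
    q=c[:3,:3]@p+c[:3,3];return (q[0]/q[2]*f+d["cx"],q[1]/q[2]*f+d["cy"])
o=ctrl.get_obs();print("tcp pix",pix(o["ee_pos"]),"front",pix(o["ee_pos"]+10*tx))
for v in range(238,272,2):
    p=Q[v,146]-TR;print(v,d["img"][v,146],(p@tx).round(1),(p@ty).round(1),p[2].round(1))
cv2.imwrite("pics/s5.png",cv2.resize(d["img"][215:345,95:225,::-1],None,fx=4,fy=4))
```

```text
tcp pix (np.float64(150.57370545020098), np.float64(264.49693638465635)) front (np.float64(153.04579250734088), np.float64(269.21833731001345))
238 [68 34 31] -28.7 8.3 89.2
240 [67 36 29] -28.3 7.4 86.0
242 [56 33 28] -28.0 6.5 82.6
244 [37 23 23] -28.2 5.7 78.7
246 [29 21 21] -30.1 5.0 72.9
248 [24 22 20] -31.5 4.3 67.4
250 [41 25 26] -29.3 3.1 66.1
252 [58 34 31] -28.5 2.2 63.2
254 [61 31 26] -28.2 1.2 59.7
256 [70 38 34] -27.8 0.3 56.3
258 [71 36 29] -28.9 -0.5 51.0
260 [63 43 51] -28.1 -1.5 48.0
262 [28 55 97] -39.4 -1.5 30.1
264 [29 54 97] -40.4 -2.4 24.7
266 [30 54 94] -38.9 -3.5 22.4
268 [33 60 98] -39.5 -4.4 17.4
270 [29 54 97] -39.3 -5.4 13.4
```

View pics/s5.png

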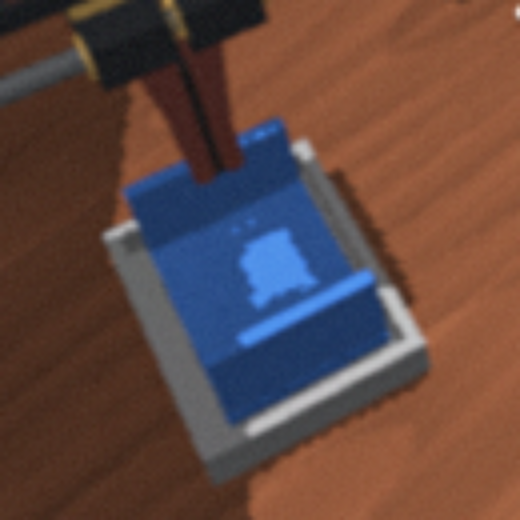

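Run:
```python
from h import *
d=ctrl.get_image("wrist");f=192/np.tan(np.radians(d["fovy"])/2);E=np.array(d["hand_eye"]);print(E.round(2).tolist())
z=d["range_z"]
def tool(u,v):
    p=np.array([(u-d["cx"])/f*z[v,u],(v-d["cy"])/f*z[v,u],z[v,u],1]);return (E@p)[:3].round(1)
for v in range(206,250,4): print(v,[(d["img"][v,u].tolist(),tool(u,v).tolist()) for u in (252,272)])
ti=np.linalg.inv(E)
for p in ([0,0,0,1],[0,-19,0,1],[0,0,10,1]):
    q=ti@np.array(p);print(p,q[0]/q[2]*f+d["cx"],q[1]/q[2]*f+d["cy"],q[2])
z0=np.load("wrist0.npz"); # start image: table depth check
print("table z in start wrist view",np.nanmedian(z0["Q"][20:150,50:350,2]), "w1",np.nanmedian(np.load("w1.npz")["Q"][60:120,170:260,2]))
```

```text
[[1.0, 0.0, -0.0, 0.72], [0.0, -0.26, 0.97, -190.78], [0.0, -0.97, -0.26, 70.54], [0.0, 0.0, 0.0, 1.0]]
206 [([138, 135, 135], [-5.8, 1.1, 9.7]), ([133, 130, 132], [9.4, 1.2, 9.7])]
210 [([19, 38, 65], [-5.8, 2.2, 6.2]), ([20, 43, 76], [9.4, 1.4, 6.4])]
214 [([20, 41, 69], [-5.5, -7.5, 6.3]), ([26, 47, 83], [9.1, -7.3, 6.3])]
218 [([50, 24, 16], [-4.8, -30.8, 11.8]), ([61, 30, 23], [8.1, -29.7, 11.4])]
222 [([50, 25, 22], [-4.5, -38.8, 12.2]), ([49, 27, 22], [7.7, -38.5, 12.0])]
226 [([47, 23, 20], [-4.3, -43.8, 11.6]), ([48, 25, 21], [7.4, -45.7, 12.3])]
230 [([50, 29, 24], [-4.1, -50.7, 11.9]), ([47, 25, 20], [7.2, -50.3, 11.7])]
234 [([49, 25, 22], [-3.9, -56.8, 12.1]), ([48, 26, 22], [7.0, -56.5, 12.0])]
238 [([49, 25, 22], [-3.8, -60.9, 11.6]), ([49, 25, 20], [6.8, -61.7, 12.0])]
242 [([49, 22, 20], [-3.7, -65.9, 11.6]), ([50, 25, 21], [6.5, -67.1, 12.2])]
246 [([24, 25, 27], [-1.9, -116.6, 34.2]), ([24, 24, 25], [4.2, -116.3, 34.1])]
[0, 0, 0, 1] 259.6173128227711 218.59907130348702 202.51008901772647
[0, -19, 0, 1] 259.51691982998165 228.14120673708842 184.15160929584403
[0, 0, 10, 1] 259.613000694101 206.0881693820465 199.93349806808342
table z in start wrist view 0.9414698489532043 w1 0.9862904857513399
```

Run:
```python
from h import *
for n in ("w1","w2"):
    z=np.load(n+".npz");Q=z["Q"];hsv=cv2.cvtColor(z["img"],cv2.COLOR_RGB2HSV).astype(int)
    m=(abs(hsv[...,0]-110)<8)&(hsv[...,1]>150)&(hsv[...,2]>60);m[:140]=0;m[240:]=0;m[:,:170]=0;m[:,300:]=0
    P=(Q-TR)[m];print(n,len(P));k=P[:,2]>-100
    print(np.nanpercentile(P@tx,[1,5,50,95,99]).round(1),np.nanpercentile(P@ty,[1,5,50,95,99]).round(1),np.nanpercentile(P[:,2],[1,10,50,90,99]).round(1))
    g=(hsv[...,1]<60)&(hsv[...,2]>100);g[:140]=0;g[240:]=0;g[:,:160]=0;g[:,300:]=0
    P=Q[g];P=P[abs(P[:,2]-17)<8];print("tray",cv2.minAreaRect(P[:,:2].astype(np.float32)),np.median(P[:,2]))
```

```text
w1 2629
[-46.3 -46.1   0.6  32.6  35.8] [-26.7 -24.1   3.1  29.9  31.9] [10.6 11.4 12.7 45.7 47.1]
tray ((536.815185546875, -205.7834014892578), (80.58624267578125, 105.1824722290039), 74.55149841308594) 18.13039882103692
w2 3521
[-46.3 -46.1  -7.4  31.9  33.5] [-26.9 -24.8  -2.   28.3  31.5] [10.5 11.3 12.4 45.3 47. ]
tray ((532.201904296875, -204.42550659179688), (80.2473373413086, 94.49053955078125), 74.54649353027344) 18.025976292945415
```

Run:
```python
from h import *
z0=np.load("wrist0.npz");d=ctrl.get_image("wrist");E=np.array(d["hand_eye"])
T=z0["T"]; Q=z0["Q"]; W=T@np.linalg.inv(E)
L=(Q-W[:3,3])@W[:3,:3]
for v in range(212,262,6): print(v,[(z0["img"][v,u].tolist(),L[v,u].round(0).tolist()) for u in (170,180,188,334,344,352)])
f=z0["f"];ti=np.linalg.inv(E)
for p in ([44,0,10],[44,-19,10],[44,-30,10],[44,0,-10],[57,-30,10]):
    q=ti[:3,:3]@p+ti[:3,3];print(p,q[0]/q[2]*f+z0["cx"],q[1]/q[2]*f+z0["cy"])
```

```text
212 [([98, 62, 43], [-137.0, 193.0, -61.0]), ([103, 65, 46], [-122.0, 193.0, -61.0]), ([102, 63, 44], [-110.0, 193.0, -61.0]), ([171, 104, 72], [112.0, 191.0, -60.0]), ([154, 96, 65], [128.0, 192.0, -60.0]), ([163, 101, 70], [140.0, 194.0, -61.0])]
218 [([107, 67, 46], [-138.0, 194.0, -71.0]), ([93, 50, 45], [-50.0, -32.0, 12.0]), ([90, 46, 41], [-45.0, -32.0, 12.0]), ([94, 52, 47], [47.0, -31.0, 12.0]), ([178, 110, 75], [129.0, 193.0, -70.0]), ([157, 95, 67], [141.0, 193.0, -70.0])]
224 [([101, 62, 42], [-139.0, 193.0, -80.0]), ([93, 50, 45], [-48.0, -42.0, 12.0]), ([32, 33, 36], [-44.0, -37.0, 10.0]), ([59, 37, 36], [46.0, -39.0, 11.0]), ([75, 41, 36], [51.0, -41.0, 12.0]), ([151, 92, 62], [nan, nan, nan])]
230 [([94, 50, 46], [-51.0, -51.0, 12.0]), ([95, 50, 45], [-45.0, -51.0, 12.0]), ([32, 31, 33], [-44.0, -40.0, 7.0]), ([26, 26, 27], [45.0, -43.0, 9.0]), ([75, 42, 37], [48.0, -51.0, 12.0]), ([69, 37, 34], [52.0, -51.0, 12.0])]
236 [([74, 41, 36], [-48.0, -59.0, 12.0]), ([26, 27, 30], [-44.0, -55.0, 10.0]), ([27, 27, 27], [-43.0, -42.0, 5.0]), ([28, 27, 30], [45.0, -44.0, 5.0]),
[... 537 characters left out ...]
26, 25, 25], [-43.0, -74.0, 9.0]), ([24, 25, 25], [-43.0, -59.0, 1.0]), ([26, 25, 27], [-43.0, -45.0, -6.0]), ([30, 27, 29], [44.0, -47.0, -5.0]), ([29, 27, 30], [45.0, -64.0, 4.0]), ([30, 27, 29], [45.0, -74.0, 9.0])]
260 [([32, 33, 32], [-43.0, -75.0, 6.0]), ([25, 25, 25], [-43.0, -60.0, -2.0]), ([80, 51, 35], [-116.0, 193.0, -142.0]), ([5, 13, 22], [44.0, -48.0, -8.0]), ([27, 24, 28], [44.0, -66.0, 1.0]), ([31, 29, 30], [44.0, -77.0, 8.0])]
[44, 0, 10] 318.0524287262269 206.1260827450264
[44, -19, 10] 323.85945913159844 214.54346876145965
[44, -30, 10] 327.7915747214174 220.24313493681248
[44, 0, -10] 316.5923985199332 230.83504357683606
[57, -30, 10] 347.98905772298747 220.25681197556997
```

The wrist depth and the scene depth agree that the fingers really end about 29 mm short of the reported TCP. That explains why nothing made contact: the tips are at z≈48 while the reported z is 19. From here I'll use tip = TCP − 29 mm along the fingers. I'll back off to mid-channel and lower properly.

```bash
cat >> h.py <<'E'
OFF=29.
def planT(tip,Rt,o=None):  # tip = true fingertip target
    plan(np.array(tip)+OFF*Rt[:,1],Rt,o)
def tip(o=None):
    o=o or ctrl.get_obs(); return o["ee_pos"]-OFF*R.from_rotvec(o["orientation"]).as_matrix()[:,1]
E
python3 - <<'E'
from h import *
for x,z in ((-8,50),(-8,19),(-24,19)): planT(TR+x*tx+2.5*ty+[0,0,z],orient(TY,180))
E
```

```text
t 4.85 pos [ 500.5 -192.    19.5] F [ 0.2 -0.1 -0.3] w 0.5 | dp/80 [ 0.382 -0.118  0.019] turn/pi [ 0.      0.0005 -0.0007] deg 0.1
t 4.85 pos [ 500.5 -192.    19.5] F [ 0.2 -0.1 -0.3] w 0.5 | dp/80 [ 0.382 -0.118 -0.369] turn/pi [ 0.      0.0005 -0.0007] deg 0.1
t 4.85 pos [ 500.5 -192.    19.5] F [ 0.2 -0.1 -0.3] w 0.5 | dp/80 [ 0.189 -0.064 -0.369] turn/pi [ 0.      0.0005 -0.0007] deg 0.1
```

>>> {"op": "jog_arm", "data": {"steps": [{"turn": [0,0,0],"dp": [0.382,-0.118,0.02],"claw": 0},{"turn": [0,0,0],"dp": [0.382,-0.118,0.02],"claw": 0},{"turn": [0,0,0],"dp": [0.382,-0.118,-0.18],"claw": 0},{"turn": [0,0,0],"dp": [0.382,-0.118,-0.36],"claw": 0},{"turn": [0,0,0],"dp": [0.382,-0.118,-0.36],"claw": 0},{"turn": [0,0,0],"dp": [0.29,-0.09,-0.36],"claw": 0},{"turn": [0,0,0],"dp": [0.19,-0.064,-0.36],"claw": 0},{"turn": [0,0,0],"dp": [0.19,-0.064,-0.36],"claw": 0}]}}

```text
t: 5.52
ee_pos: [513.5, -196.5, -9.0]
orientation: [-1.324, -1.009, 1.009]
ft_force: [-0.6, 0.4, -0.1]
width: 0.5
```

>>> {"op": "jog_arm", "data": {"steps": [{"turn": [0,0,0],"dp": [-0.024,0.007,0],"claw": 0},{"turn": [0,0,0],"dp": [-0.024,0.007,0],"claw": 0}]}}

```text
t: 5.68
ee_pos: [511.3, -195.9, -8.2]
orientation: [-1.324, -1.009, 1.009]
ft_force: [-0.4, -0.3, 0.1]
width: 0.4
```

>>> {"op": "jog_arm", "data": {"steps": [{"turn": [0,0,0],"dp": [-0.024,0.007,0],"claw": 0},{"turn": [0,0,0],"dp": [-0.024,0.007,0],"claw": 0}]}}

```text
t: 5.85
ee_pos: [509.5, -195.4, -7.8]
orientation: [-1.325, -1.01, 1.009]
ft_force: [0.9, -0.8, -0.5]
width: 0.3
```

Run:
```python
from h import *
o=ctrl.get_obs();p=tip(o)-TR;print(o["t"],p@tx,p@ty,p[2],o["ft_force"].round(1),o["qpos"].round(2))
d=ctrl.get_image("scene");cv2.imwrite("pics/s6.png",cv2.resize(d["img"][215:345,95:225,::-1],None,fx=4,fy=4))
```

```text
5.85 -30.414674855927892 2.595293899787303 21.22542285170201 [ 0.9 -0.8 -0.5] [-0.39  0.62  1.9   0.    0.62 -1.69]
```

View pics/s6.png

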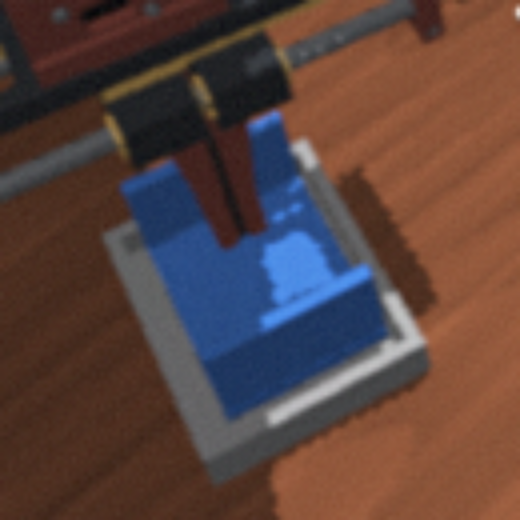

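The fingers are now really inside the channel and blue has begun to slide. I'll continue.

>>> {"op": "jog_arm", "data": {"steps": [{"turn": [0,0,0],"dp": [-0.018,0.005,0],"claw": 0},{"turn": [0,0,0],"dp": [-0.018,0.005,0],"claw": 0}]}}

```text
t: 6.07
ee_pos: [509.2, -195.3, -7.7]
orientation: [-1.327, -1.011, 1.008]
ft_force: [4.2, -0.8, -2.4]
width: 0.9
```

>>> {"op": "jog_arm", "data": {"steps": [{"turn": [0,0,0],"dp": [-0.012,0.003,0],"claw": 0},{"turn": [0,0,0],"dp": [-0.012,0.003,0],"claw": 0}]}}

```text
t: 6.23
ee_pos: [509.2, -195.4, -7.5]
orientation: [-1.329, -1.012, 1.007]
ft_force: [4.2, -0.4, -2.3]
width: 0.5
```

```bash
cat > blue.py <<'E'
from h import *
def blue():
    d=ctrl.get_image("scene");Q,T,f=world(d)
    hsv=cv2.cvtColor(d["img"],cv2.COLOR_RGB2HSV).astype(int)
    mb=(abs(hsv[...,0]-110)<8)&(hsv[...,1]>150);mb[:215]=0;mb[345:]=0;mb[:,:95]=0;mb[:,225:]=0
    P=(Q-TR)[mb]; X=P@tx;Y=P@ty;Z=P[:,2]
    k=(Z>16)&(Z<42)
    for nm,kk in (("near inner",k&(X<0)),("far inner/outer",k&(X>20))):
        print(nm,kk.sum(),np.percentile(X[kk],[10,50,90]).round(1),"slope",np.polyfit(Y[kk],X[kk],1).round(3))
    t=P[(Z>40)&(Z<50)];c,s,a=cv2.minAreaRect(t[:,:2].astype(np.float32));print("top rect x,y",np.dot(c,tx[:2]).round(1),np.dot(c,ty[:2]).round(1),np.round(s,1),a-74.5)
blue()
E
python3 - <<'E'
from h import *
import blue
o=ctrl.get_obs();p=tip(o)-TR;print(o["t"],p@tx,p@ty,p[2],o["ft_force"].round(1))
E
```

```text
near inner 266 [-42.4 -41.6 -40.8] slope [-1.0000e-03 -4.1637e+01]
far inner/outer 490 [35.7 36.4 37.1] slope [-2.0000e-03  3.6406e+01]
top rect x,y -4.4 1.7 [57.9 84. ] 0.19268035888671875
6.2833 -30.835985058341908 2.49151066564494 21.506406504952952 [ 4.8 -0.3 -2.2]
```

Blue's near inner face is at −41.6 (expected −41.5) and its far outer face at 36.4 (expected 36.5), so it is against the near wall and straight. I'll lift out and head for orange.

>>> {"op": "jog_arm", "data": {"steps": [{"turn": [0,0,0],"dp": [0.06,-0.016,0.0],"claw": 0},{"turn": [0,0,0],"dp": [0.06,-0.016,0.1],"claw": 0},{"turn": [0,0,0],"dp": [0.06,-0.016,0.6],"claw": 0},{"turn": [0,0,0],"dp": [0.06,-0.016,1],"claw": 0},{"turn": [0,0,0],"dp": [0.06,-0.016,1],"claw": 0}]}}

```text
t: 6.7
ee_pos: [516.9, -197.9, 78.0]
orientation: [-1.335, -1.016, 1.005]
ft_force: [1.1, -1.0, 1.1]
width: 0.4
```

>>> {"op": "jog_arm", "data": {"steps": [{"turn": [0,0,0],"dp": [0,0.2,1],"claw": 0.5},{"turn": [0,0,0],"dp": [0,0.6,1],"claw": 1},{"turn": [0,0,0],"dp": [0,1,1],"claw": 1},{"turn": [0,0,0],"dp": [0,1,1],"claw": 1}]}}

```text
t: 7.03
ee_pos: [517.5, -114.4, 160.9]
orientation: [-1.336, -1.02, 1.004]
ft_force: [0.1, -0.2, -0.2]
width: 23.7
```

>>> {"op": "jog_arm", "data": {"steps": [{"turn": [0,0,0.05],"dp": [0,1,0.2],"claw": 1},{"turn": [0,0,0.1],"dp": [0,1,0.2],"claw": 1},{"turn": [0,0,0.1],"dp": [0,1,0.2],"claw": 1}]}}

```text
t: 7.28
ee_pos: [517.0, -29.9, 177.8]
orientation: [-1.191, -1.263, 1.242]
ft_force: [0.9, 0.4, -0.7]
width: 43.6
```

Run:
```python
from h import *
import blue
o=ctrl.get_obs();print(repr(o["qpos"]),o["ee_pos"],np.hypot(*o["ee_pos"][:2]))
d=ctrl.get_image("wrist");cv2.imwrite("pics/w6.png",d["img"][:,:,::-1]);Q,T,f=world(d,o); np.savez("w6.npz",Q=Q,img=d["img"],T=T,f=f,cx=d["cx"],cy=d["cy"])
```

```text
near inner 467 [-42.1 -41.3 -40.4] slope [ 1.0000e-03 -4.1285e+01]
far inner/outer 477 [36.  36.7 37.4] slope [-0.    36.695]
top rect x,y -3.8 2.0 [58.2 84.5] -0.2075042724609375
array([-0.08586713,  0.28310175,  1.88983782,  0.00329209,  0.95448426,
       -1.7175179 ]) [516.98543907 -31.64788665 177.25430644] 517.9532150061297
```

View pics/w6.png

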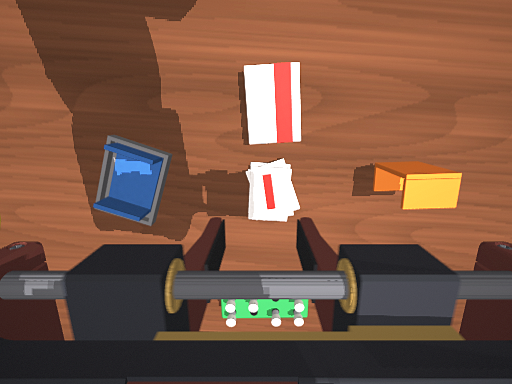

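Blue stayed at the near wall. Orange shows at (400-460,165-210) in the wrist view, with its web towards the robot. I'll measure it and model the arm plane to check the reach of a tilted grasp.

Run:
```python
from h import *
from scipy.optimize import least_squares
D=[(.4238,1.63068,624.4,194.23),(.28,1.85,527.3,193.4),(.62,1.90,545.1,-8.0),(.28310,1.88984,517.95,177.25)]
def res(p):
    a,L2,L3,c=p; return np.concatenate([[a+L2*np.sin(x)+L3*np.sin(x+y)-r, c+L2*np.cos(x)+L3*np.cos(x+y)-z] for x,y,r,z in D])
s=least_squares(res,[0,400,400,0]);print(s.x.round(1),s.fun.round(1))
z=np.load("w6.npz");Q=z["Q"];hsv=cv2.cvtColor(z["img"],cv2.COLOR_RGB2HSV).astype(int)
m=(abs(hsv[...,0]-16)<9)&(hsv[...,1]>170)&(hsv[...,2]>120);m[:150]=0;m[225:]=0;m[:,:365]=0;m[:,475:]=0
P=Q[m];P=P[np.isfinite(P[:,0])]
t=P[P[:,2]>79];print("top",len(t),np.median(t[:,2]),cv2.minAreaRect(t[:,:2].astype(np.float32)))
w=P[(P[:,2]>15)&(P[:,2]<70)];
k=w[:,0]<495; w1=w[k];print("web face",len(w1),np.median(w1,0),np.polyfit(w1[:,1],w1[:,0],1),w1[:,1].min(),w1[:,1].max())
k=(w[:,0]>495);print("others",k.sum(),np.median(w[k],0) if k.any() else '')
zt=np.load("top0.npz")
for u,v in ((164,184),(197,181.6),(198,203),(165,206)): print(onplane(u,v,zt,84).round(1))
```

```text
[ -4.9 475.1 477.4 -10.5] [-11.2   6.4   3.8  -0.5   4.1  -3.9   3.3  -1.9]
top 1611 84.74921922166402 ((508.8191223144531, 157.41876220703125), (40.291255950927734, 61.258941650390625), 5.050930023193359)
web face 450 [489.47984868 150.56984513  45.70103669] [-1.08624257e-01  5.06052694e+02] 125.3232912514606 183.3702544116111
others 40 [496.19631653 126.49604492  45.81064964]
[526.3 188.1  84. ]
[531.  127.9  84. ]
[491.5 124.9  84. ]
[485.8 184.5  84. ]
```

```bash
cat >> h.py <<'E'
OC=np.array([508.7,156.8,42.]); OY=np.radians(4.8)
oh=np.array([np.cos(OY),np.sin(OY),0]); os_=np.array([-np.sin(OY),np.cos(OY),0])
E
python3 - <<'E'
from h import *
Rt=orient(OY,165);a=Rt[:,1]
g=OC-17*oh; g[2]=48
planT(g+19*a+[0,0,90],Rt); planT(g+19*a,Rt)
E
```

```text
t 7.38 pos [516.9 -33.1 176.8] F [ 0.1  0.2 -0.4] w 51.8 | dp/80 [-0.159  2.369 -1.064] turn/pi [ 0.0052 -0.0788  0.0104] deg 14.3
t 7.38 pos [516.9 -33.1 176.8] F [ 0.1  0.2 -0.4] w 51.8 | dp/80 [-0.159  2.369 -2.189] turn/pi [ 0.0052 -0.0788  0.0104] deg 14.3
```

>>> {"op": "jog_arm", "data": {"steps": [{"turn": [0.002,-0.03,0.004],"dp": [-0.05,0.5,0],"claw": 1},{"turn": [0.0052,-0.0788,0.0104],"dp": [-0.1,1,0],"claw": 1},{"turn": [0.0052,-0.0788,0.0104],"dp": [-0.159,1,0],"claw": 1},{"turn": [0.0052,-0.0788,0.0104],"dp": [-0.159,1,0],"claw": 1}]}}

```text
t: 7.72
ee_pos: [499.9, 47.1, 175.0]
orientation: [-1.348, -1.466, 1.13]
ft_force: [0.5, -0.7, 0.2]
width: 78.0
```

>>> {"op": "jog_arm", "data": {"steps": [{"turn": [0,0,0],"dp": [0,0.5,0],"claw": 1},{"turn": [0,0,0],"dp": [0,1,0],"claw": 1},{"turn": [0,0,0],"dp": [0,1,-0.2],"claw": 1},{"turn": [0,0,0],"dp": [0,1,-0.4],"claw": 1}]}}

```text
t: 8.05
ee_pos: [502.1, 128.0, 143.5]
orientation: [-1.349, -1.467, 1.128]
ft_force: [-0.0, 0.9, 0.6]
width: 88.1
```

Run:
```python
from h import *
Rt=orient(OY,165);a=Rt[:,1]
g=OC-17*oh; g[2]=48
planT(g+19*a+[0,0,90],Rt); planT(g+19*a,Rt)
o=ctrl.get_obs();print(o["qpos"].round(3))
d=ctrl.get_image("wrist");cv2.imwrite("pics/w7.png",d["img"][:,:,::-1]);Q,T,f=world(d,o)
```

```text
t 8.05 pos [502.1 128.  143.5] F [-0.   0.9  0.6] w 88.1 | dp/80 [ 0.025  0.355 -0.648] turn/pi [ 0.     -0.0007  0.0001] deg 0.1
t 8.05 pos [502.1 128.  143.5] F [-0.   0.9  0.6] w 88.1 | dp/80 [ 0.025  0.355 -1.773] turn/pi [ 0.     -0.0007  0.0001] deg 0.1
[ 0.255  0.241  2.089 -0.083  0.558 -1.335]
```

View pics/w7.png

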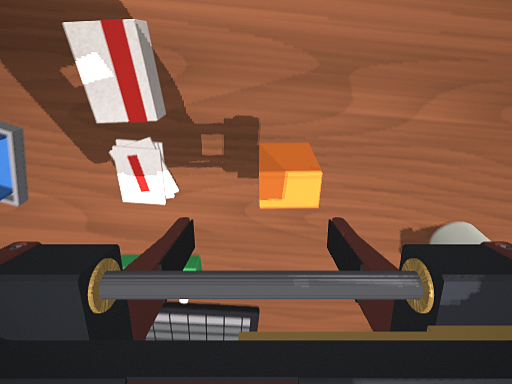

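Orange is at (290,175), needing about +28 mm in y. I'll align and descend in stages.

>>> {"op": "jog_arm", "data": {"steps": [{"turn": [0,0,0],"dp": [0.025,0.355,-0.2],"claw": 1},{"turn": [0,0,0],"dp": [0.025,0.355,-0.55],"claw": 1},{"turn": [0,0,0],"dp": [0.025,0.355,-0.65],"claw": 1},{"turn": [0,0,0],"dp": [0.025,0.355,-0.65],"claw": 1}]}}

```text
t: 8.43
ee_pos: [500.5, 153.0, 85.7]
orientation: [-1.346, -1.454, 1.135]
ft_force: [-0.8, -0.0, -0.4]
width: 88.2
```

Run:
```python
from h import *
Rt=orient(OY,165);a=Rt[:,1]
g=OC-17*oh; g[2]=48
planT(g+19*a,Rt)
o=ctrl.get_obs();print(o["qpos"].round(3))
d=ctrl.get_image("wrist");cv2.imwrite("pics/w8.png",d["img"][:,:,::-1]);Q,T,f=world(d,o)
```

```text
t 8.43 pos [500.5 153.   85.7] F [-0.8 -0.  -0.4] w 88.2 | dp/80 [ 0.046  0.043 -1.05 ] turn/pi [ 0.0012 -0.0044  0.0013] deg 0.9
[ 0.312  0.362  2.102 -0.139  0.441 -1.221]
```

View pics/w8.png

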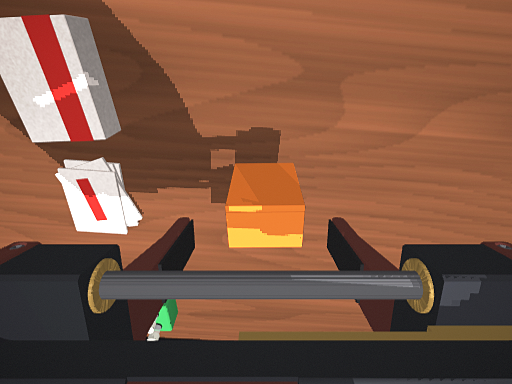

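Orange is centred between the fingers. I'll descend.

>>> {"op": "jog_arm", "data": {"steps": [{"turn": [0.0012,-0.0044,0.0013],"dp": [0.046,0.043,-0.3],"claw": 1},{"turn": [0.0012,-0.0044,0.0013],"dp": [0.046,0.043,-0.6],"claw": 1},{"turn": [0.0012,-0.0044,0.0013],"dp": [0.046,0.043,-0.9],"claw": 1},{"turn": [0.0012,-0.0044,0.0013],"dp": [0.046,0.043,-1],"claw": 1},{"turn": [0.0012,-0.0044,0.0013],"dp": [0.046,0.043,-1],"claw": 1}]}}

```text
t: 8.9
ee_pos: [504.8, 155.5, 6.4]
orientation: [-1.352, -1.468, 1.127]
ft_force: [-1.3, -0.7, -0.4]
width: 88.0
```

Run:
```python
from h import *
Rt=orient(OY,165);a=Rt[:,1]
g=OC-17*oh; g[2]=48
planT(g+19*a,Rt)
o=ctrl.get_obs();print(o["qpos"].round(3),tip(o))
d=ctrl.get_image("scene");cv2.imwrite("pics/s8.png",cv2.resize(d["img"][60:210,220:390,::-1],None,fx=4,fy=4))
```

```text
t 8.9 pos [504.8 155.5   6.4] F [-1.3 -0.7 -0.4] w 88.0 | dp/80 [-0.008  0.011 -0.059] turn/pi [0.0002 0.     0.0005] deg 0.1
[ 0.315  0.533  2.124 -0.259  0.237 -1.094] [497.29330662 154.93259794  34.38993187]
```

View pics/s8.png

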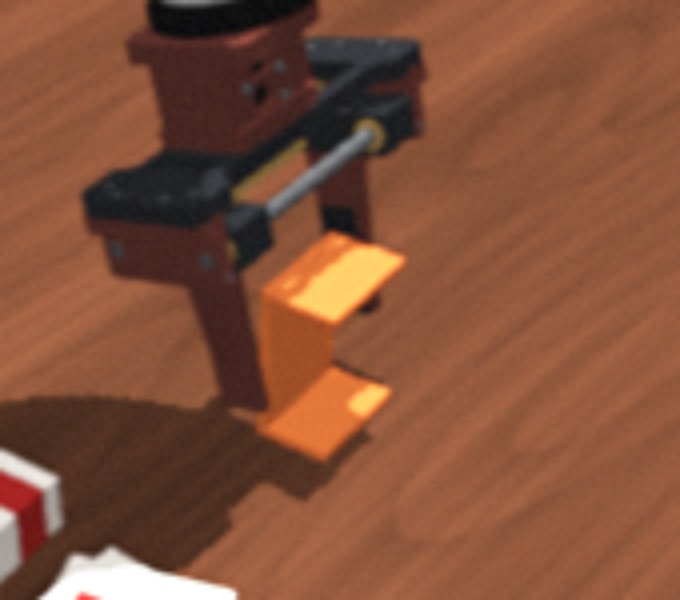

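The fingers straddle the web and the body is clear of orange. I'll close.

>>> {"op": "jog_arm", "data": {"steps": [{"turn": [0,0,0],"dp": [0,0.01,-0.03],"claw": 0},{"turn": [0,0,0],"dp": [0,0.01,-0.03],"claw": 0},{"turn": [0,0,0],"dp": [0,0.01,-0.03],"claw": 0},{"turn": [0,0,0],"dp": [0,0.01,-0.03],"claw": 0},{"turn": [0,0,0],"dp": [0,0.01,-0.03],"claw": 0},{"turn": [0,0,0],"dp": [0,0.01,-0.03],"claw": 0},{"turn": [0,0,0],"dp": [0,0.01,-0.03],"claw": 0},{"turn": [0,0,0],"dp": [0,0.01,-0.03],"claw": 0}]}}

```text
t: 9.62
ee_pos: [505.9, 157.0, 5.8]
orientation: [-1.354, -1.471, 1.125]
ft_force: [-1.3, -1.3, 7.6]
width: 59.6
```

>>> {"op": "jog_arm", "data": {"steps": [{"turn": [0,0,0],"dp": [0,0,0.3],"claw": 0},{"turn": [0,0,0],"dp": [0,0,0.6],"claw": 0},{"turn": [0,0,0],"dp": [0,0,0.9],"claw": 0},{"turn": [0,0,0],"dp": [0,0,0.9],"claw": 0}]}}

```text
t: 9.95
ee_pos: [508.3, 157.9, 81.7]
orientation: [-1.356, -1.476, 1.12]
ft_force: [0.9, -0.2, -0.6]
width: 59.9
```

Run:
```python
from h import *
o=ctrl.get_obs();print(o["qpos"].round(3),tip(o),o["width"])
Rc=R.from_rotvec(o["orientation"]).as_matrix();ax=-0  # rotation about s axis
s=os_; print("axis s",s, "turn for 80deg:",(s*np.radians(80)/np.pi).round(4), "check a after", (R.from_rotvec(s*np.radians(80)).as_matrix()@Rc[:,1]).round(2))
d=ctrl.get_image("scene");cv2.imwrite("pics/s9.png",cv2.resize(d["img"][60:210,220:390,::-1],None,fx=4,fy=4))
```

```text
[ 0.317  0.375  2.102 -0.154  0.404 -1.203] [500.52985594 157.16021351 109.68238147] 59.90524445149458
axis s [-0.08367784  0.99649286  0.        ] turn for 80deg: [-0.0372  0.4429  0.    ] check a after [-0.9  -0.07 -0.43]
```

View pics/s9.png

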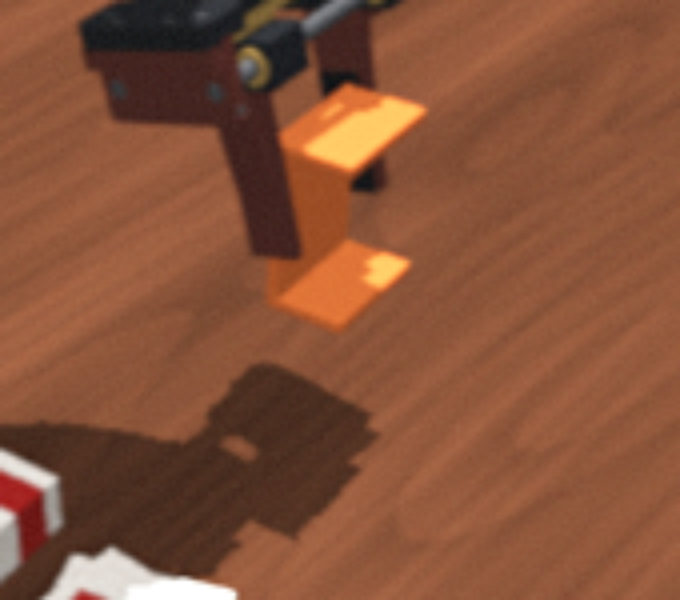

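Orange is held at width 59.9. I'll raise it and turn it about its run axis.

>>> {"op": "jog_arm", "data": {"steps": [{"turn": [0,0,0],"dp": [0,0,0.5],"claw": 0},{"turn": [-0.0033,0.04,0],"dp": [0,0,1],"claw": 0},{"turn": [-0.0066,0.08,0],"dp": [0,0,1],"claw": 0},{"turn": [-0.01,0.12,0],"dp": [0,0,1],"claw": 0},{"turn": [-0.0134,0.16,0],"dp": [0,0,1],"claw": 0},{"turn": [-0.0168,0.2,0],"dp": [0,0,1],"claw": 0},{"turn": [-0.0168,0.2,0],"dp": [0,0,1],"claw": 0}]}}

```text
t: 10.58
ee_pos: [508.9, 157.3, 158.3]
orientation: [-0.905, -0.982, 1.429]
ft_force: [0.0, -0.3, -1.0]
width: 60.0
```

Run:
```python
from h import *
o=ctrl.get_obs();print(o["t"],o["qpos"].round(3),tip(o),o["width"],o["ft_force"].round(1))
print(R.from_rotvec(o["orientation"]).as_matrix().round(3))
d=ctrl.get_image("scene");cv2.imwrite("pics/s10.png",d["img"][:,:,::-1])
```

```text
10.5833 [ 0.241  0.528  1.609  0.058  1.368 -1.433] [519.32300067 158.17837167 185.32479239] 59.96161829188524 [ 0.  -0.3 -1. ]
[[-0.081 -0.358 -0.93 ]
 [ 0.997 -0.029 -0.076]
 [-0.    -0.933  0.359]]
```

View pics/s10.png

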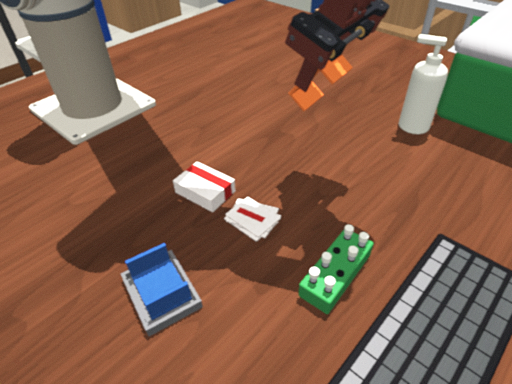

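Turned 36° and still held. The remaining 54° next.

>>> {"op": "jog_arm", "data": {"steps": [{"turn": [-0.0033,0.04,0],"dp": [0,0,0],"claw": 0},{"turn": [-0.0066,0.08,0],"dp": [0,0,0],"claw": 0},{"turn": [-0.01,0.12,0],"dp": [0,0,0],"claw": 0},{"turn": [-0.0134,0.16,0],"dp": [0,0,0],"claw": 0},{"turn": [-0.0168,0.2,0],"dp": [0,0,0],"claw": 0},{"turn": [-0.02,0.24,0],"dp": [0,0,0],"claw": 0},{"turn": [-0.0235,0.28,0],"dp": [0,0,0],"claw": 0},{"turn": [-0.025,0.3,0],"dp": [0,0,0],"claw": 0},{"turn": [-0.025,0.3,0],"dp": [0,0,0],"claw": 0}]}}

```text
t: 11.38
ee_pos: [506.6, 156.6, 151.3]
orientation: [-0.191, -0.2, 1.644]
ft_force: [-1.1, 0.2, -3.2]
width: 60.1
```

Run:
```python
from h import *
o=ctrl.get_obs();print(o["t"],o["qpos"].round(3),tip(o),o["width"],o["ft_force"].round(1))
print(R.from_rotvec(o["orientation"]).as_matrix().round(3))
d=ctrl.get_image("scene");cv2.imwrite("pics/s11.png",d["img"][:,:,::-1]);Q,T,f=world(d)
hsv=cv2.cvtColor(d["img"],cv2.COLOR_RGB2HSV).astype(int)
m=(abs(hsv[...,0]-14)<9)&(hsv[...,1]>180)&(hsv[...,2]>110);m[:, :260]=0;m[200:]=0;m[:,400:]=0
P=Q[m];P=P[(P[:,2]>60)&(P[:,1]<260)&(P[:,1]>80)];print(len(P),np.percentile(P,[2,50,98],axis=0).round(1))
```

```text
11.3833 [ 0.203  1.088  1.09   0.154  2.28  -1.436] [534.62982697 158.97908735 158.41005946] 60.06842695960527 [-1.1  0.2 -3.2]
[[-0.082 -0.966 -0.243]
 [ 0.997 -0.081 -0.016]
 [-0.005 -0.244  0.97 ]]
396 [[506.5 110.1 128.7]
 [515.2 133.9 156.1]
 [615.1 191.  204.4]]
```

View pics/s11.png

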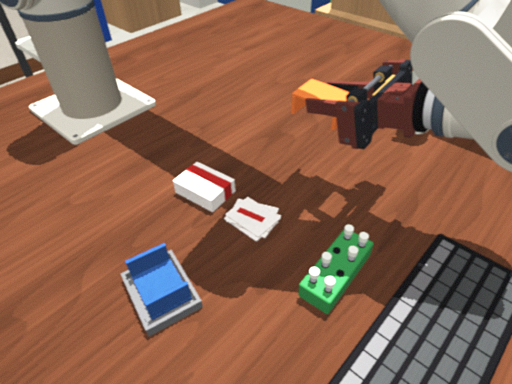

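Orange is legs-down and still held. I'll shift 30 mm away from the rack and lower it to the table in stages.

>>> {"op": "jog_arm", "data": {"steps": [{"turn": [0,0,0],"dp": [0,0.4,-0.2],"claw": 0},{"turn": [0,0,0],"dp": [0,0.4,-0.6],"claw": 0},{"turn": [0,0,0],"dp": [0,0.4,-1],"claw": 0},{"turn": [0,0,0],"dp": [0,0.4,-1],"claw": 0},{"turn": [0,0,0],"dp": [0,0.4,-1],"claw": 0}]}}

```text
t: 11.85
ee_pos: [506.5, 188.8, 73.1]
orientation: [-0.196, -0.205, 1.644]
ft_force: [0.8, -0.4, -0.8]
width: 59.6
```

```bash
cat > orng.py <<'E'
from h import *
def orng(name):
    o=ctrl.get_obs();t=tip(o);Rc=R.from_rotvec(o["orientation"]).as_matrix()
    print("t",round(o["t"],2),o["qpos"].round(2),"tip",t.round(1),"grasp",(t-19*Rc[:,1]).round(1),"w",round(o["width"],1),"F",o["ft_force"].round(1))
    d=ctrl.get_image("scene");cv2.imwrite(f"pics/{name}.png",d["img"][:,:,::-1]);Q,T,f=world(d)
    hsv=cv2.cvtColor(d["img"],cv2.COLOR_RGB2HSV).astype(int)
    m=(abs(hsv[...,0]-14)<9)&(hsv[...,1]>180)&(hsv[...,2]>110);m[:, :220]=0;m[260:]=0;m[:,400:]=0
    P=Q[m];P=P[(P[:,0]>400)&(P[:,0]<620)&(P[:,1]<280)&(P[:,1]>80)];print(len(P),np.percentile(P,[1,50,99],axis=0).round(1).tolist())
E
python3 -c "
from orng import *
orng('s12')"
```

```text
t 11.85 [ 0.24  1.2   1.03  0.19  2.22 -1.41] tip [534.5 191.2  80.3] grasp [552.8 192.7  85.1] w 59.6 F [ 0.8 -0.4 -0.8]
218 [[506.3, 140.9, 49.4], [511.0, 165.8, 69.0], [615.0, 225.1, 133.8]]
```

View pics/s12.png

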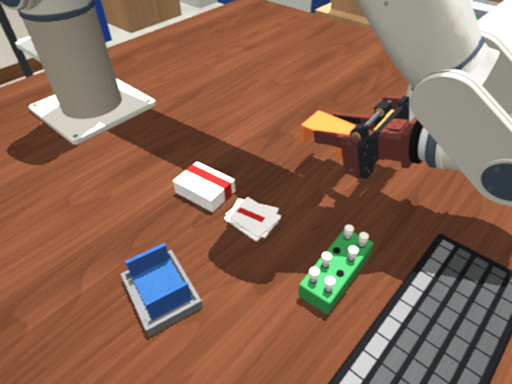

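Run:
```python
from h import *
d=ctrl.get_image("scene");Q,T,f=world(d)
hsv=cv2.cvtColor(d["img"],cv2.COLOR_RGB2HSV).astype(int)
m=(hsv[...,1]<60);m[:, :390]=0;m[205:]=0
P=Q[m];P=P[np.isfinite(P[:,0])&(P[:,2]>3)]
print(len(P),np.percentile(P,[0.5,2,50,98],axis=0).round(0))
for u,v in ((500,180),(500,200),(440,150),(430,165),(508,200),(480,180),(365,170)): print(u,v,Q[v,u].round(0),d["img"][v,u])
```

```text
18738 [[504. 112.  57.]
 [615. 115.  88.]
 [733. 142. 246.]
 [822. 688. 341.]]
500 180 [831. 154. 147.] [51 58 68]
500 200 [842. 164. 111.] [147 145 136]
440 150 [745. 167. 146.] [186 181 168]
430 165 [737. 178. 107.] [81 62 61]
508 200 [850. 162. 117.] [141 138 131]
480 180 [810. 156. 134.] [146 145 133]
365 170 [664. 113.  98.] [24 24 27]
```

The arm's lowest point is about z = 100 with 48 mm left to go, so there is clearance.

>>> {"op": "jog_arm", "data": {"steps": [{"turn": [0,0,0],"dp": [0,0,-0.2],"claw": 0},{"turn": [0,0,0],"dp": [0,0,-0.4],"claw": 0},{"turn": [0,0,0],"dp": [0,0,-0.5],"claw": 0},{"turn": [0,0,0],"dp": [0,0,-0.5],"claw": 0}]}}

```text
t: 12.28
ee_pos: [507.1, 188.6, 33.1]
orientation: [-0.196, -0.206, 1.643]
ft_force: [0.1, -0.7, -1.7]
width: 59.7
```

>>> {"op": "jog_arm", "data": {"steps": [{"turn": [0,0,0],"dp": [0,0,-0.03],"claw": 0},{"turn": [0,0,0],"dp": [0,0,-0.03],"claw": 0}]}}

```text
t: 12.45
ee_pos: [506.6, 188.4, 29.9]
orientation: [-0.195, -0.205, 1.644]
ft_force: [-0.0, -0.3, -2.4]
width: 59.6
```

```bash
python3 -c "
from orng import *
orng('s13')"
```

```text
t 12.45 [ 0.24  1.26  1.    0.19  2.18 -1.42] tip [534.6 190.7  37.1] grasp [552.9 192.3  41.8] w 59.6 F [-0.  -0.3 -2.4]
199 [[504.2, 117.5, 0.4], [513.1, 164.8, 26.4], [617.0, 224.9, 64.1]]
```

View pics/s13.png

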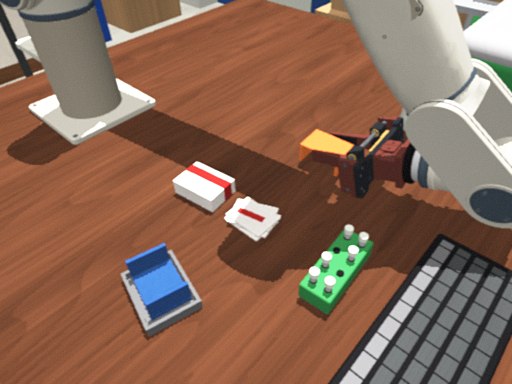

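>>> {"op": "jog_arm", "data": {"steps": [{"turn": [0,0,0],"dp": [0,0,-0.03],"claw": 0},{"turn": [0,0,0],"dp": [0,0,-0.03],"claw": 0}]}}

```text
t: 12.67
ee_pos: [506.8, 188.4, 27.7]
orientation: [-0.196, -0.205, 1.644]
ft_force: [0.4, 0.2, -1.9]
width: 59.8
```

>>> {"op": "jog_arm", "data": {"steps": [{"turn": [0,0,0],"dp": [0,0,-0.02],"claw": 0},{"turn": [0,0,0],"dp": [0,0,-0.02],"claw": 0}]}}

```text
t: 12.83
ee_pos: [506.8, 188.5, 26.0]
orientation: [-0.196, -0.205, 1.643]
ft_force: [0.0, 0.2, -0.7]
width: 59.8
```

```bash
python3 -c "
from orng import *
orng('s14')"
```

```text
t 12.83 [ 0.24  1.27  1.    0.19  2.18 -1.42] tip [534.8 190.8  33.3] grasp [553.1 192.3  38. ] w 59.8 F [ 0.   0.2 -0.7]
207 [[506.4, 118.8, -0.1], [519.6, 165.6, 23.3], [615.4, 225.2, 70.7]]
```

>>> {"op": "jog_arm", "data": {"steps": [{"turn": [0,0,0],"dp": [0,0,-0.02],"claw": 0},{"turn": [0,0,0],"dp": [0,0,-0.02],"claw": 0}]}}

```text
t: 13.05
ee_pos: [506.9, 188.5, 24.6]
orientation: [-0.196, -0.205, 1.644]
ft_force: [-0.7, 0.2, -0.9]
width: 60.0
```

>>> {"op": "jog_arm", "data": {"steps": [{"turn": [0,0,0],"dp": [0,0,-0.01],"claw": 0},{"turn": [0,0,0],"dp": [0,0,-0.01],"claw": 0}]}}

```text
t: 13.22
ee_pos: [506.9, 188.5, 24.6]
orientation: [-0.195, -0.205, 1.644]
ft_force: [-0.7, -0.4, 4.5]
width: 59.7
```

Contact at 4.5 N. I'll release, rise straight up, and turn back to vertical.

>>> {"op": "jog_arm", "data": {"steps": [{"turn": [0,0,0],"dp": [0,0,0],"claw": 1},{"turn": [0,0,0],"dp": [0,0,0],"claw": 1},{"turn": [0,0,0],"dp": [0,0,0],"claw": 1},{"turn": [0,0,0],"dp": [0,0,0],"claw": 1},{"turn": [0,0,0],"dp": [0,0,0],"claw": 1},{"turn": [0,0,0],"dp": [0,0,0.3],"claw": 1},{"turn": [0,0,0],"dp": [0,0,0.7],"claw": 1},{"turn": [0,0,0],"dp": [0,0,1],"claw": 1},{"turn": [0,0,0],"dp": [0,0,1],"claw": 1}]}}

```text
t: 13.97
ee_pos: [509.0, 189.0, 109.1]
orientation: [-0.199, -0.211, 1.643]
ft_force: [-0.3, -0.2, -0.3]
width: 87.9
```

>>> {"op": "jog_arm", "data": {"steps": [{"turn": [0,0,0],"dp": [0,0,0.5],"claw": 1},{"turn": [0.0033,-0.04,0],"dp": [0,0,1],"claw": 1},{"turn": [0.0066,-0.08,0],"dp": [0,0,1],"claw": 1},{"turn": [0.01,-0.12,0],"dp": [0,0,1],"claw": 1},{"turn": [0.0134,-0.16,0],"dp": [0,0,1],"claw": 1},{"turn": [0.0168,-0.2,0],"dp": [0,0,1],"claw": 1},{"turn": [0.02,-0.24,0],"dp": [0,0,1],"claw": 1},{"turn": [0.0235,-0.28,0],"dp": [0,0,1],"claw": 1},{"turn": [0.0268,-0.32,0],"dp": [0,0,1],"claw": 1},{"turn": [0.03,-0.36,0],"dp": [0,0,1],"claw": 1},{"turn": [0.0335,-0.4,0],"dp": [0,0,1],"claw": 1},{"turn": [0.035,-0.42,0],"dp": [0,0,1],"claw": 1}]}}

```text
t: 14.97
ee_pos: [507.9, 188.9, 189.8]
orientation: [-1.182, -1.282, 1.259]
ft_force: [-0.5, -0.0, -0.1]
width: 87.9
```

```bash
cat > oloc.py <<'E'
from h import *
def oloc(n,show=True):
    o=ctrl.get_obs();d=ctrl.get_image(n);Q,T,f=world(d,o)
    cv2.imwrite(f"pics/{n}_{o['t']:.2f}.png",d["img"][:,:,::-1])
    hsv=cv2.cvtColor(d["img"],cv2.COLOR_RGB2HSV).astype(int)
    m=(abs(hsv[...,0]-16)<9)&(hsv[...,1]>140)&(hsv[...,2]>120)
    zz=np.nan_to_num(Q[...,2],nan=-1)
    m&=(abs(zz-40)<5)&(abs(Q[...,0]-550)<120)&(abs(Q[...,1]-190)<120)
    mm=cv2.morphologyEx(m.astype(np.uint8),cv2.MORPH_OPEN,np.ones((2,2)))>0
    P=Q[mm];print(n,round(o["t"],2),len(P), np.median(P[:,2]) if len(P) else '', cv2.minAreaRect(P[:,:2].astype(np.float32)) if len(P)>10 else '')
    return P
E
python3 - <<'E'
from oloc import *
o=ctrl.get_obs();print(o["ee_pos"],o["qpos"].round(2),R.from_rotvec(o["orientation"]).as_matrix()[:,1].round(3))
for n in ("wrist","scene","top"): oloc(n)
import os;print(sorted(os.listdir("pics"))[-12:])
E
```

```text
[507.91949296 188.88138956 189.77053359] [ 0.34  0.3   1.83 -0.    0.99 -1.31] [ 0.017  0.002 -1.   ]
wrist 14.97 2653 nan ((551.6812744140625, 196.46566772460938), (101.50537872314453, 63.34444808959961), 4.486592769622803)
scene 15.02 928 nan ((544.1117553710938, 214.0497589111328), (80.91081237792969, 108.5774917602539), 4.4001383781433105)
top 15.07 449 nan ((515.518798828125, 178.4639129638672), (88.51737976074219, 26.46530532836914), 59.357513427734375)
['scene0.png', 'scene_15.02.png', 'top0.png', 'top_15.07.png', 'w1.png', 'w2.png', 'w3.png', 'w6.png', 'w7.png', 'w8.png', 'wrist0.png', 'wrist_14.97.png']
```

View pics/scene_15.02.png

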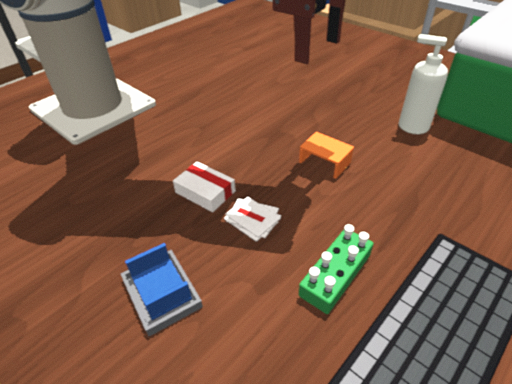

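View pics/wrist_14.97.png

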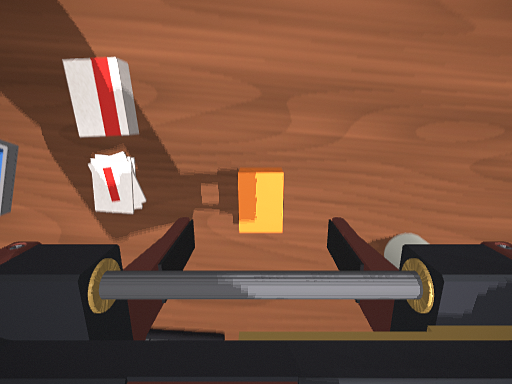

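```bash
sed -i 's/zz=np.nan_to_num.*/zz=Q[...,2]/; s/mm=cv2.*/mm=m/; s/P=Q\[mm\];/P=Q[mm];P=P[np.isfinite(P).all(1)];P=P[abs(P[:,2]-np.median(P[:,2]))<2.5];/' oloc.py
python3 - <<'E'
from oloc import *
for n in ("wrist","scene"):
  P=oloc(n); print(np.percentile(P,[2,98],axis=0).round(1).tolist(), "plane",np.linalg.lstsq(np.c_[P[:,:2]-P[:,:2].mean(0),np.ones(len(P))],P[:,2],rcond=None)[0].round(3))
E
```

```text
wrist 15.12 2654 41.05889529538143 ((541.6651000976562, 192.1754150390625), (83.18824005126953, 59.96746826171875), 4.546052932739258)
[[501.1, 162.8, 39.5], [581.2, 220.9, 42.5]] plane [ 2.0000e-03 -4.0000e-03  4.1053e+01]
scene 15.17 881 40.116555488627114 ((544.1360473632812, 190.91070556640625), (84.73443603515625, 62.908233642578125), 4.499488830566406)
[[504.6, 160.1, 38.1], [585.4, 220.1, 41.7]] plane [-2.0000e-03  2.0000e-03  4.0073e+01]
```

Orange stands legs-down and level at about (543,192), yaw 4.5°, top at z = 40–41. Now the vertical regrasp.

Run:
```python
from h import *
Rt=orient(np.radians(4.5),180)
planT([542.3,191.9,90],Rt);planT([542.3,191.9,20],Rt)
```

```text
t 15.22 pos [509.8 189.2 189.2] F [ 1.  -0.1 -0. ] w 88.2 | dp/80 [ 0.406  0.033 -1.602] turn/pi [-0.0004  0.0032 -0.0005] deg 0.6
t 15.22 pos [509.8 189.2 189.2] F [ 1.  -0.1 -0. ] w 88.2 | dp/80 [ 0.406  0.033 -2.477] turn/pi [-0.0004  0.0032 -0.0005] deg 0.6
```

>>> {"op": "jog_arm", "data": {"steps": [{"turn": [0,0.003,0],"dp": [0.406,0.033,-0.5],"claw": 1},{"turn": [0,0.003,0],"dp": [0.406,0.033,-1],"claw": 1},{"turn": [0,0.003,0],"dp": [0.406,0.033,-1],"claw": 1},{"turn": [0,0.003,0],"dp": [0.406,0.033,-1],"claw": 1}]}}

```text
t: 15.55
ee_pos: [540.9, 191.0, 105.5]
orientation: [-1.166, -1.262, 1.271]
ft_force: [-0.5, 0.1, -0.1]
width: 87.8
```

>>> {"op": "jog_arm", "data": {"steps": [{"turn": [0,0,0],"dp": [0,0,-0.4],"claw": 1},{"turn": [0,0,0],"dp": [0,0,-0.6],"claw": 1},{"turn": [0,0,0],"dp": [0,0,-0.6],"claw": 1}]}}

```text
t: 15.8
ee_pos: [539.5, 190.5, 55.7]
orientation: [-1.163, -1.257, 1.274]
ft_force: [-0.9, -0.1, -0.6]
width: 88.2
```

Run:
```python
from h import *
Rt=orient(np.radians(4.5),180)
planT([542.3,191.9,20],Rt)
d=ctrl.get_image("scene");cv2.imwrite("pics/s16.png",cv2.resize(d["img"][60:210,220:390,::-1],None,fx=4,fy=4))
```

```text
t 15.8 pos [539.5 190.5  55.7] F [-0.9 -0.1 -0.6] w 88.2 | dp/80 [ 0.035  0.018 -0.809] turn/pi [ 0.0008 -0.0038 -0.0002] deg 0.7
```

View pics/s16.png

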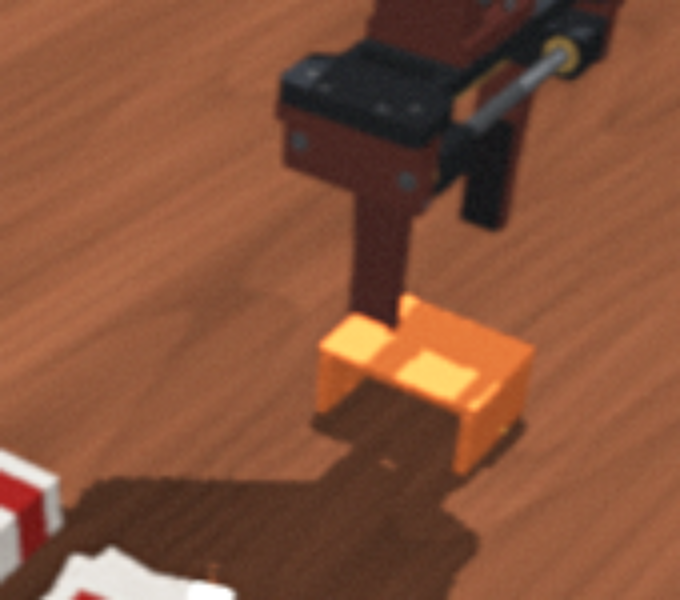

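The fingers straddle orange's ends. I'll lower the last 65 mm and close.

>>> {"op": "jog_arm", "data": {"steps": [{"turn": [0.0008,-0.0038,0],"dp": [0.035,0.018,-0.4],"claw": 1},{"turn": [0.0008,-0.0038,0],"dp": [0.035,0.018,-0.8],"claw": 1},{"turn": [0.0008,-0.0038,0],"dp": [0.035,0.018,-0.8],"claw": 1},{"turn": [0.0008,-0.0038,0],"dp": [0.035,0.018,-0.8],"claw": 1}]}}

```text
t: 16.18
ee_pos: [543.5, 192.3, -5.7]
orientation: [-1.171, -1.268, 1.266]
ft_force: [-0.2, -0.4, 0.2]
width: 88.0
```

>>> {"op": "jog_arm", "data": {"steps": [{"turn": [0,0,0],"dp": [0,0,0],"claw": 0},{"turn": [0,0,0],"dp": [0,0,0],"claw": 0},{"turn": [0,0,0],"dp": [0,0,0],"claw": 0},{"turn": [0,0,0],"dp": [0,0,0],"claw": 0},{"turn": [0,0,0],"dp": [0,0,0],"claw": 0},{"turn": [0,0,0],"dp": [0,0,0],"claw": 0},{"turn": [0,0,0],"dp": [0,0,0],"claw": 0},{"turn": [0,0,0],"dp": [0,0,0],"claw": 0}]}}

```text
t: 16.85
ee_pos: [544.2, 192.5, -4.5]
orientation: [-1.172, -1.27, 1.265]
ft_force: [-1.2, -0.5, 8.8]
width: 59.3
```

>>> {"op": "jog_arm", "data": {"steps": [{"turn": [0,0,0],"dp": [0,0,0.4],"claw": 0},{"turn": [0,0,0],"dp": [0,0,0.8],"claw": 0},{"turn": [0,0,0],"dp": [0,0,1],"claw": 0},{"turn": [0,0,0],"dp": [0,0,1],"claw": 0}]}}

```text
t: 17.18
ee_pos: [546.8, 193.4, 79.4]
orientation: [-1.176, -1.275, 1.261]
ft_force: [-0.1, 0.1, -1.0]
width: 59.6
```

Run:
```python
from h import *
planT(TR+3*tx+[0,0,100],orient(TY,180))
d=ctrl.get_image("scene");cv2.imwrite("pics/s17.png",cv2.resize(d["img"][30:210,220:390,::-1],None,fx=3,fy=3))
```

```text
t 17.18 pos [546.8 193.4  79.4] F [-0.1  0.1 -1. ] w 59.6 | dp/80 [-0.072 -5.003 -0.105] turn/pi [-0.0004  0.003  -0.1113] deg 20.0
```

View pics/s17.png

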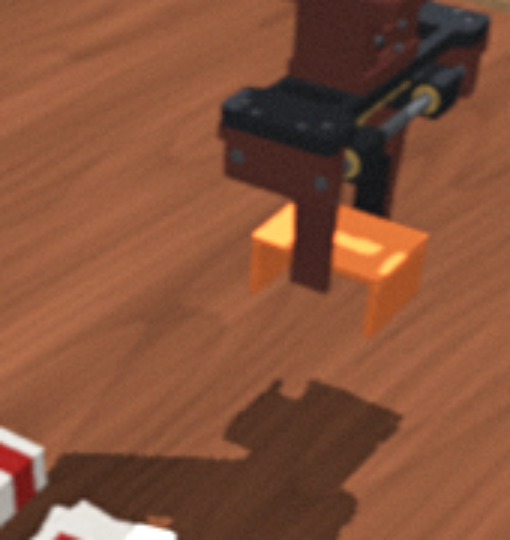

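>>> {"op": "jog_arm", "data": {"steps": [{"turn": [0,0,-0.02],"dp": [0,-0.4,0.2],"claw": 0},{"turn": [0,0.003,-0.04],"dp": [0,-0.8,0.3],"claw": 0},{"turn": [0,0.003,-0.06],"dp": [0,-1,0.3],"claw": 0}]}}

```text
t: 17.48
ee_pos: [545.3, 110.9, 101.4]
orientation: [-1.257, -1.124, 1.127]
ft_force: [-0.0, -0.1, -1.5]
width: 59.8
```

>>> {"op": "jog_arm", "data": {"steps": [{"turn": [0,0,-0.02],"dp": [0,-0.5,0],"claw": 0},{"turn": [0,0,-0.04],"dp": [0,-1,0],"claw": 0},{"turn": [0,0,-0.05],"dp": [0,-1,0],"claw": 0}]}}

```text
t: 17.73
ee_pos: [543.7, 25.5, 99.7]
orientation: [-1.324, -0.999, 1.007]
ft_force: [0.1, 0.1, -1.2]
width: 59.3
```

>>> {"op": "jog_arm", "data": {"steps": [{"turn": [0,0,0],"dp": [0,-0.5,0],"claw": 0},{"turn": [0,0,0],"dp": [0,-1,0],"claw": 0},{"turn": [0,0,0],"dp": [0,-1,0],"claw": 0}]}}

```text
t: 17.98
ee_pos: [542.6, -59.5, 98.0]
orientation: [-1.324, -0.994, 1.006]
ft_force: [-0.0, -0.8, -1.8]
width: 59.6
```

>>> {"op": "jog_arm", "data": {"steps": [{"turn": [0,0,0],"dp": [0,-0.5,0],"claw": 0},{"turn": [0,0,0],"dp": [0,-1,0],"claw": 0},{"turn": [0,0,0],"dp": [0,-1,0],"claw": 0}]}}

```text
t: 18.23
ee_pos: [542.0, -144.4, 96.7]
orientation: [-1.326, -0.99, 1.005]
ft_force: [0.6, 0.1, -1.5]
width: 59.4
```

Run:
```python
from h import *
planT(TR+3*tx+[0,0,100],orient(TY,180))
```

```text
t 18.23 pos [ 542.  -144.4   96.7] F [ 0.6  0.1 -1.5] w 59.4 | dp/80 [-0.012 -0.779 -0.321] turn/pi [ 0.0007 -0.003   0.0041] deg 0.9
```

>>> {"op": "jog_arm", "data": {"steps": [{"turn": [0.0007,-0.003,0.004],"dp": [-0.012,-0.5,0],"claw": 0},{"turn": [0.0007,-0.003,0.004],"dp": [-0.012,-0.779,-0.2],"claw": 0},{"turn": [0.0007,-0.003,0.004],"dp": [-0.012,-0.779,-0.321],"claw": 0},{"turn": [0.0007,-0.003,0.004],"dp": [-0.012,-0.779,-0.321],"claw": 0},{"turn": [0.0007,-0.003,0.004],"dp": [-0.012,-0.779,-0.321],"claw": 0}]}}

```text
t: 18.65
ee_pos: [539.5, -205.4, 69.3]
orientation: [-1.322, -1.005, 1.008]
ft_force: [0.4, 0.1, -1.1]
width: 59.7
```

```bash
cat > nest.py <<'E'
from h import *
def nest(name):
    o=ctrl.get_obs();d=ctrl.get_image("scene");Q,T,f=world(d)
    cv2.imwrite(f"pics/{name}.png",cv2.resize(d["img"][185:345,95:225,::-1],None,fx=4,fy=4))
    p=tip(o)-TR;print("t",round(o["t"],2),"TCPz",o["ee_pos"][2].round(1),"tip tray",(p@tx).round(2),(p@ty).round(2),"F",o["ft_force"].round(1),"w",round(o["width"],1))
    hsv=cv2.cvtColor(d["img"],cv2.COLOR_RGB2HSV).astype(int)
    m=(abs(hsv[...,0]-14)<10)&(hsv[...,1]>185)&(hsv[...,2]>90)
    L=np.stack([(Q-TR)@tx,(Q-TR)@ty,Q[...,2]],-1)
    m&=(abs(L[...,0])<80)&(abs(L[...,1])<60)&(L[...,2]>8)
    P=L[m];zt=np.percentile(P[:,2],97);t=P[P[:,2]>zt-4.5]
    print("orange",len(P),"ztop",zt.round(1),"top rect",[np.round(q,1) for q in cv2.minAreaRect(t[:,:2].astype(np.float32))],"x",np.percentile(t[:,0],[1,99]).round(1),"y",np.percentile(t[:,1],[1,99]).round(1))
    w=P[(P[:,2]<zt-9)&(P[:,2]>zt-38)]
    fo=w[w[:,0]>25]
    if len(fo)>20: print("far leg outer face x",np.percentile(fo[:,0],[10,50,90]).round(1),"slope",np.polyfit(fo[:,1],fo[:,0],1).round(3),"tilt",np.polyfit(fo[:,2],fo[:,0],1).round(3),"y",np.percentile(fo[:,1],[1,99]).round(1),"z",np.percentile(fo[:,2],[1,99]).round(1))
    pl=np.linalg.lstsq(np.c_[t[:,:2],np.ones(len(t))],t[:,2],rcond=None)[0];print("top plane",pl.round(3))
    mb=(abs(hsv[...,0]-110)<8)&(hsv[...,1]>150);mb[:215]=0;mb[345:]=0;mb[:,:95]=0;mb[:,225:]=0
    B=L[mb];k=(B[:,2]>14)&(B[:,2]<42)&(B[:,0]>20);b=B[k]
    if k.sum()>20: print("blue far outer x",np.percentile(b[:,0],[10,50,90]).round(1),"top z",np.percentile(B[:,2],[98]).round(1))
E
python3 -c "
from nest import *
nest('n1')"
```

```text
t 18.65 TCPz 69.3 tip tray 1.35 0.9 F [ 0.4  0.1 -1.1] w 59.7
orange 2423 ztop 115.1 top rect [array([1.6, 1.9]), array([60. , 84.9]), np.float64(88.8)] x [-30.4  43.1] y [-27.5  30.8]
far leg outer face x [41.8 42.5 43.1] slope [2.0000e-03 4.2481e+01] tilt [9.0000e-03 4.1621e+01] y [-26.6  30.1] z [ 77.4 105.8]
top plane [-1.40000e-02 -0.00000e+00  1.13992e+02]
blue far outer x [36.  36.7 37.4] top z [nan]
```

View pics/n1.png

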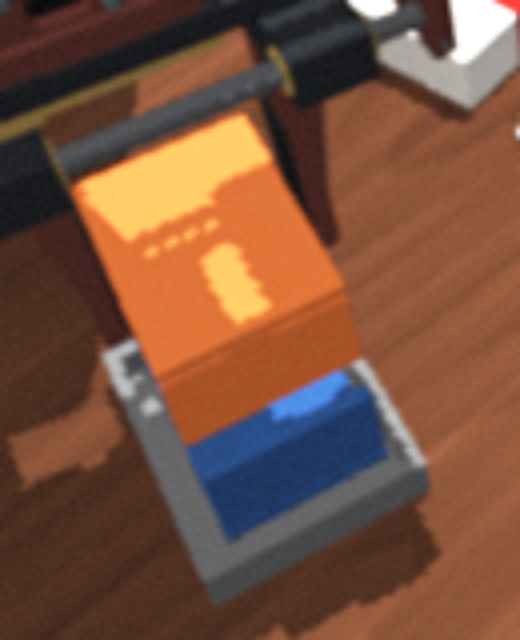

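Orange's far outer face is at x = 42.5 and should be 45, so I'll shift +2.5 in tray x and −1.5 in tray y. Then I'll lower to just above the blue legs and re-measure.

>>> {"op": "jog_arm", "data": {"steps": [{"turn": [0,0,0],"dp": [0.025,-0.027,0],"claw": 0},{"turn": [0,0,0],"dp": [0.025,-0.027,-0.1],"claw": 0},{"turn": [0,0,0],"dp": [0.025,-0.027,-0.2],"claw": 0},{"turn": [0,0,0],"dp": [0.025,-0.027,-0.26],"claw": 0},{"turn": [0,0,0],"dp": [0.025,-0.027,-0.26],"claw": 0}]}}

```text
t: 19.12
ee_pos: [541.4, -206.7, 47.9]
orientation: [-1.321, -1.006, 1.009]
ft_force: [-0.1, 1.4, -1.8]
width: 59.5
```

```bash
python3 -c "
from nest import *
nest('n2')
planT(TR+0*tx,orient(TY,180))"
```

```text
t 19.12 TCPz 47.9 tip tray 3.49 0.16 F [-0.1  1.4 -1.8] w 59.5
orange 2298 ztop 93.7 top rect [array([8.3, 1. ]), array([60.4, 76.4]), np.float64(88.6)] x [-17.2  45.3] y [-28.4  30.3]
far leg outer face x [43.9 44.6 45.2] slope [1.0000e-03 4.4526e+01] tilt [7.0000e-03 4.4054e+01] y [-27.3  29.3] z [56.  84.5]
top plane [-1.1000e-02 -5.0000e-03  9.2704e+01]
blue far outer x [36.1 36.7 37.4] top z [nan]
t 19.17 pos [ 541.7 -207.    48.4] F [-0.2  0.6 -0.7] w 59.6 | dp/80 [-0.045  0.012 -0.968] turn/pi [-0.0006 -0.0011 -0.0002] deg 0.2
```

View pics/n2.png

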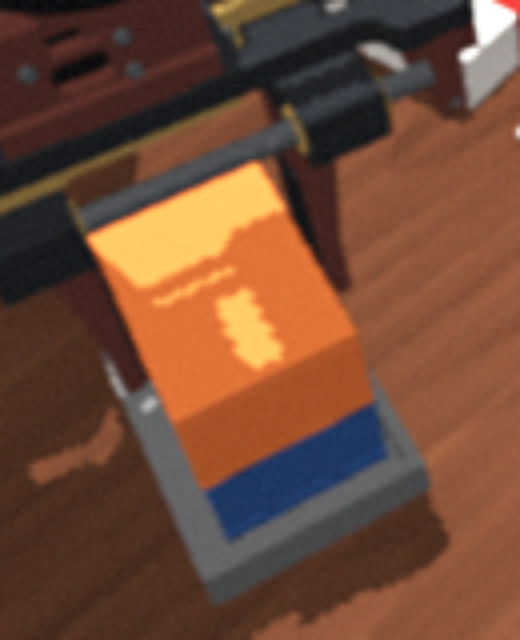

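Far face at 44.6 (window 42.5–47.5) and yaw aligned. I'll lower gently in stages.

>>> {"op": "jog_arm", "data": {"steps": [{"turn": [0,0,0],"dp": [0.004,-0.001,-0.04],"claw": 0},{"turn": [0,0,0],"dp": [0.004,-0.001,-0.09],"claw": 0},{"turn": [0,0,0],"dp": [0.004,-0.001,-0.14],"claw": 0},{"turn": [0,0,0],"dp": [0.004,-0.001,-0.19],"claw": 0},{"turn": [0,0,0],"dp": [0.004,-0.001,-0.21],"claw": 0}]}}

```text
t: 19.58
ee_pos: [541.6, -207.0, 30.9]
orientation: [-1.321, -1.006, 1.009]
ft_force: [-0.3, 0.7, -1.3]
width: 59.8
```

```bash
python3 -c "
from nest import *
nest('n3')"
```

```text
t 19.58 TCPz 30.9 tip tray 3.81 -0.01 F [-0.3  0.7 -1.3] w 59.8
orange 2165 ztop 76.8 top rect [array([11.6,  0.6]), array([60. , 70.1]), np.float64(88.6)] x [-13.5  45.6] y [-28.5  29.9]
far leg outer face x [44.1 44.8 45.5] slope [2.0000e-03 4.4826e+01] tilt [7.0000e-03 4.4435e+01] y [-27.4  28.8] z [39.3 67.5]
top plane [-1.0000e-02 -7.0000e-03  7.5731e+01]
blue far outer x [36.1 36.7 37.4] top z [19.9]
```

View pics/n3.png

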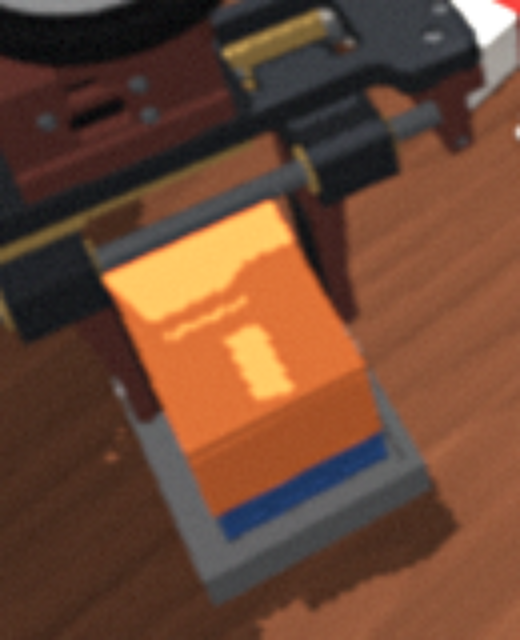

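It is engaged about 9 mm past the blue leg tops with no contact force. I'll continue.

>>> {"op": "jog_arm", "data": {"steps": [{"turn": [0,0,0],"dp": [0,0,-0.05],"claw": 0},{"turn": [0,0,0],"dp": [0,0,-0.1],"claw": 0},{"turn": [0,0,0],"dp": [0,0,-0.15],"claw": 0},{"turn": [0,0,0],"dp": [0,0,-0.2],"claw": 0},{"turn": [0,0,0],"dp": [0,0,-0.21],"claw": 0}]}}

```text
t: 20.05
ee_pos: [541.1, -206.7, 13.2]
orientation: [-1.319, -1.005, 1.01]
ft_force: [0.8, -1.1, -1.5]
width: 59.9
```

>>> {"op": "jog_arm", "data": {"steps": [{"turn": [0,0,0],"dp": [0,0,-0.03],"claw": 0},{"turn": [0,0,0],"dp": [0,0,-0.05],"claw": 0}]}}

```text
t: 20.22
ee_pos: [540.9, -206.7, 8.8]
orientation: [-1.319, -1.005, 1.01]
ft_force: [-0.2, -0.2, -1.7]
width: 59.3
```

```bash
python3 -c "
from nest import *
nest('n4')"
```

```text
t 20.22 TCPz 8.8 tip tray 3.08 0.08 F [-0.2 -0.2 -1.7] w 59.3
orange 2028 ztop 54.7 top rect [array([11.1,  0.7]), array([60.2, 69.2]), np.float64(88.8)] x [-12.6  44.9] y [-28.6  30. ]
far leg outer face x [43.5 44.2 44.8] slope [2.000e-03 4.416e+01] tilt [7.0000e-03 4.3923e+01] y [-27.4  28.8] z [17.1 45.3]
top plane [-1.3000e-02 -6.0000e-03  5.3606e+01]
```

~2.5 mm to go. Small steps until the force changes.

>>> {"op": "jog_arm", "data": {"steps": [{"turn": [0,0,0],"dp": [0,0,-0.02],"claw": 0},{"turn": [0,0,0],"dp": [0,0,-0.02],"claw": 0}]}}

```text
t: 20.43
ee_pos: [540.8, -206.6, 6.9]
orientation: [-1.319, -1.005, 1.01]
ft_force: [0.5, -0.0, -0.8]
width: 59.7
```

>>> {"op": "jog_arm", "data": {"steps": [{"turn": [0,0,0],"dp": [0,0,-0.015],"claw": 0},{"turn": [0,0,0],"dp": [0,0,-0.015],"claw": 0}]}}

```text
t: 20.6
ee_pos: [540.9, -206.7, 6.5]
orientation: [-1.319, -1.005, 1.01]
ft_force: [-3.3, 0.5, 7.8]
width: 59.7
```

```bash
python3 -c "
from nest import *
nest('n5')"
```

```text
t 20.6 TCPz 6.5 tip tray 3.05 0.08 F [-3.3  0.5  7.8] w 59.7
orange 2026 ztop 52.6 top rect [array([8.2, 0.8]), array([60.3, 75.1]), np.float64(88.8)] x [-12.5  44.8] y [-28.5  30. ]
far leg outer face x [43.6 44.3 45. ] slope [ 0.    44.312] tilt [7.0000e-03 4.4101e+01] y [-27.5  29. ] z [14.8 43.2]
top plane [-7.0000e-03 -5.0000e-03  5.1339e+01]
```

TCP z is 6.5, exactly the value predicted for home, with 7.8 N of contact. I'll release and rise.

>>> {"op": "jog_arm", "data": {"steps": [{"turn": [0,0,0],"dp": [0,0,0.004],"claw": 0.8},{"turn": [0,0,0],"dp": [0,0,0.004],"claw": 1},{"turn": [0,0,0],"dp": [0,0,0.004],"claw": 1},{"turn": [0,0,0],"dp": [0,0,0.004],"claw": 1},{"turn": [0,0,0],"dp": [0,0,0.004],"claw": 1},{"turn": [0,0,0],"dp": [0,0,0.004],"claw": 1},{"turn": [0,0,0],"dp": [0,0,0.3],"claw": 1},{"turn": [0,0,0],"dp": [0,0,0.7],"claw": 1},{"turn": [0,0,0],"dp": [0,0,1],"claw": 1},{"turn": [0,0,0],"dp": [0,0,1],"claw": 1}]}}

```text
t: 21.48
ee_pos: [543.9, -207.9, 91.1]
orientation: [-1.326, -1.009, 1.008]
ft_force: [1.1, 0.7, 0.5]
width: 87.7
```

>>> {"op": "jog_arm", "data": {"steps": [{"turn": [0,0,0],"dp": [-0.3,0.3,1],"claw": 1},{"turn": [0,0,0],"dp": [-0.6,0.6,1],"claw": 1},{"turn": [0,0,0],"dp": [-1,1,1],"claw": 1},{"turn": [0,0,0],"dp": [-1,1,1],"claw": 1},{"turn": [0,0,0],"dp": [-1,1,1],"claw": 1},{"turn": [0,0,0],"dp": [-1,1,1],"claw": 1}]}}

```text
t: 21.98
ee_pos: [463.6, -127.3, 171.3]
orientation: [-1.326, -1.01, 1.008]
ft_force: [0.2, -0.0, -0.6]
width: 87.5
```

```bash
python3 -c "
from nest import *
nest('n6')
d=ctrl.get_image('scene');cv2.imwrite('pics/sF.png',d['img'][:,:,::-1])
d=ctrl.get_image('top');cv2.imwrite('pics/topF.png',d['img'][:,:,::-1])"
```

```text
t 21.98 TCPz 171.3 tip tray -92.89 55.88 F [ 0.2 -0.  -0.6] w 87.5
orange 1814 ztop 52.5 top rect [array([3.8, 0.6]), array([84. , 58.6]), np.float64(0.8)] x [-35.9  44.8] y [-28.   26.8]
far leg outer face x [43.6 44.3 44.9] slope [1.0000e-03 4.4233e+01] tilt [-2.0000e-03  4.4299e+01] y [-27.4  28.8] z [14.8 43.3]
top plane [-5.0000e-03 -8.0000e-03  5.1061e+01]
```

View pics/n6.png

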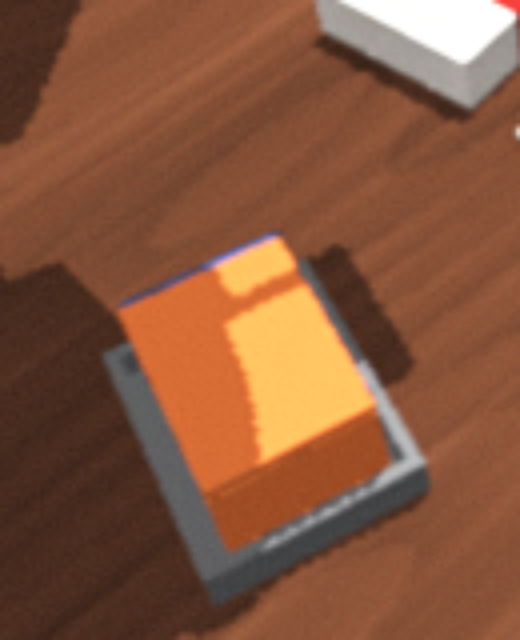

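View pics/topF.png

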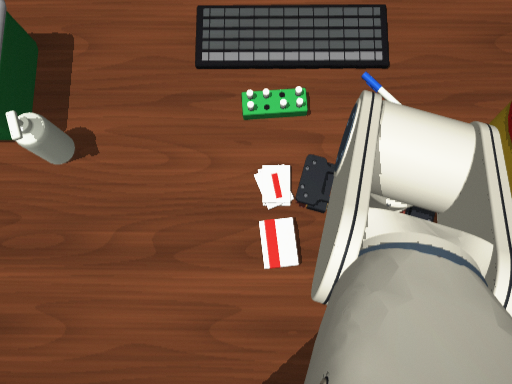

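Orange is home: top at z≈51, level to within 0.01, far face at 44.3 (centre about +2.3, +0.6). Blue's near leg shows just behind it, and the neighbouring objects that are visible sit at their starting pixels. Handing in.

```bash
python3 -c "
from workcell import ctrl
print(ctrl.get_obs()['qvel'].round(4)); print(ctrl.close_job())"
```

```text
[-0.004   0.0084 -0.0023  0.0005  0.0021 -0.0004]
the job is handed in; nothing more can be done
None
```

The orange channel is nested over the blue one in the tray, released and clear of the gripper, and I handed the job in at about 22 s on the robot clock. No verdict was reported.

**How it went**
- I slid the blue channel against the tray wall nearest the robot.
- I picked the orange one up at a tilt, turned it 90° and set it legs-down on the table. Then I gripped it again from straight above and lowered it in until contact at about 8 N.

**Last checks**

| Check | Measured | Allowed |
|---|---|---|
| Orange centre, tray x / y | about +2.3 / +0.6 mm | within 9 mm |
| Orange centre height | about 31–32 mm | 28–35 mm |
| Orange level and yaw | within about 0.01 rad | 0.1 and 0.12 rad |
| Blue centre, tray x / y (last seen before insertion) | about −5.4 / +2 mm | within 8 mm |

- **Blue:** after insertion I only saw its near leg edge, where it should be. Its level was not measured again under the orange one.
- **Other things on the table:** those visible in the final top view sit at their starting pixels. The arm hid part of the marker and nearly all of the waste bin, so I could not confirm those two.

**One disagreement with the description:** the fingers end about 29 mm short of the reported TCP. The scene and wrist depth readings both showed this. My first push on the blue channel therefore passed over it without touching, and I worked with that correction from then on.

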